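Pin the lever back into a tortilla press

TASK

The tortilla press has been washed and its lever laid back loosely between the two ears of the bracket. Gently draw the lever along until the end of its slotted eye rests against the stop, then take the pivot pin by its red handle, find the ear's hole by feel, and push it from either side through ear, lever and ear until the handle is right up against the ear. Never force the parts: a light hand push is plenty. Let go of the pin when it is home, with the lever still lying down against its stop, and leave the mill, bowl and jar as they are.

Things in the scene. Friction and masses are not known exactly. Their poses are not given: they have to be found in the camera images.
- press: Closed cast aluminium tortilla press, fixed to the counter. Origin: centre of the underside of its 200 mm round base, on the counter. x runs along the press towards its grey lever bracket and stop lug, z up, y along the bracket's bores. Top plate upper face at z = 31 mm; boss on its centre (40 mm round), on which the lever bar lies, z = 41 mm.
- bracket (a point): MIDDLE of the slots in which the fork bracket is bolted, at bore height (press x = 135, y = 0, z = 46 mm). The bracket (bolts tight) stands anywhere up to 7 mm either way along x from here, unreported. Two upright ears, inner faces at y = +-12, outer at +-24 mm, 34 mm long, tops at z = +16, each with a 12 mm bore at mid length, on one axis along y. Foot and bolts reach y = +-37 mm, z = -17.
- lever: Loose steel lever, about 0.32 kg, lying flat on the press, along it within 2 degrees. Origin: centre of its slotted eye. x points along the lever from grip to eye (as press x), y through the slot, z up. Bar 18 mm wide, z = -4 to +8 mm, x = -20 to -172 mm; then a 25 mm round black grip to x = -245 mm.
- lever_eye (a point): Same point as the lever's origin. The eye is a block 40 x 18 x 24 mm (x, y, z) with a slot 28 mm long (x) and 12.5 mm high (z) right through it along y. At the start it stands between the ears, its end 10 to 22 mm short of the stop. Resting against the stop, its slot spans every place where the ears' bores can be, and is centred 1 mm below them.
- lever_bar (a point): Place to take hold of the lever: middle of its bar, 75 mm from the eye (lever x = -75, z = +2 mm). 18 mm wide (y), 12 mm high; underside 10 mm above the top plate. Lying freely the lever slides at about 2 N, more if pressed down.
- pin: Loose steel pivot pin with red square handle, about 0.11 kg, lying on the counter, axis level, 9 mm up. Origin: on its axis at the shoulder between handle and shank. x points along the shank to the nose. Shank 10 mm in diameter, straight to x = 57 mm, then tapered to a 7.6 mm nose at x = 62 mm. Home: handle's face against an ear, nose 14 mm out of the other.
- pin_mid (a point): Point on the pin's axis 24 mm from the shoulder towards the nose; when the pin is home it is midway between the ears.
- pin_handle (a point): Middle of the red handle (18 x 18 mm, 40 mm long, pin x = -40 to 0), on the axis 20 mm behind the shoulder. Place to grip, over its two upright sides.
- mill: Loose dark wooden pepper mill, 56 mm in diameter, 155 mm high; origin at the centre of its underside. To be left alone.
- bowl: Loose blue ceramic bowl, 116 mm in diameter, 55 mm high; origin at the centre of its underside. To be left alone.
- jar: Loose amber glass jar, 64 mm in diameter, 95 mm high; origin at the centre of its underside. To be left alone.
- stop (a point): Point on the face of the stop lug (press x = 155, y = 0, z = 46 mm), an upright 21 mm wide, fixed to the base at the end of the bracket's gap, facing the lever's eye. Between the ears is a flat floor at z = 33 mm, on which the eye slides.
Not all that is in view belongs to the job. What is shaped like the pin but purple or white is not meant.

How it is judged:
On the way, in this order (a step that is already met when the one before it is completed fails the run):
1. the lever is drawn along until its eye is against the stop (within 2.5 mm) (x of lever_eye in the frame of press above 0.1325 m), for 0.2 s.
2. the pin is pushed home through both ears and the lever's eye (y of pin_mid in the frame of press between -0.002 and 0.002 m and z of pin_mid in the frame of press between 0.0435 and 0.0485 m and x of pin_mid in the frame of press between 0.126 and 0.144 m and angle between the x axis of pin and the y axis of press, either way round below 0.08 rad), for 0.2 s.
At the end, for the whole second after the job is handed in: Pin through both ears and the eye: its middle within 2 mm of midway between the ears and 2.5 mm of bore height, square to the press within 0.08 rad; lever flat along the press within 0.1 rad, its eye between the ears within 2.5 mm of the stop; both at rest (all of step 2 and x of lever_eye in the frame of press between 0.1325 and 0.138 m and y of lever_eye in the frame of press between -0.004 and 0.004 m and z of lever_eye in the frame of press between 0.043 and 0.048 m and angle between the x axis of lever and the x axis of press, either way round below 0.1 rad and linear speed of each of pin, lever below 0.01 m/s); the robot touches nothing.
It fails at once if the pin is forced: it presses on the press or its bracket with more than 30 N (contact force between pin and press above 30 N).
It fails at once if the pin is forced: it presses on the lever with more than 30 N (contact force between pin and lever above 30 N).
It fails at once if the lever is forced: it presses on the press or its bracket with more than 35 N (contact force between lever and press above 35 N).
It fails at once if the mill, bowl or jar is moved by more than 20 mm or tipped (distance of any of mill, bowl, jar from where it was at the start of the episode above 0.02 m or angle between any of mill, bowl, jar's own z axis and vertical above 0.3 rad).
It also fails if it takes over 64 s, if anything falls off the work surface, if the arm or the gripper's body presses on something with over 40 N, if the wrist force passes 120 N, or if a joint passes its speed limit or range.

ROBOT

A 6-joint arm with a two-finger parallel gripper is mounted at the origin on the work surface. World frame = base frame: x ahead of the robot, y to its left, z up, the work surface at z = 0. Lengths are in m, angles in rad, forces in N, time in s.
With the tool pointing down it reaches from about 0.275 to 1 m from the base axis. Payload 8.4 kg.
Tool frame: the origin (TCP) lies between the finger pads; the fingertips stand 19 mm ahead of it and the grasp point (between the pads) is the TCP; x points along the fingers, y is the direction in which the jaws open and shut, and the axes are right-handed (so a half turn about x gives the same grasp; the last joint's range is limited). The gripper opens to 85 mm and grips with 20 to 120 N. Pads are 22 mm wide; open, the fingers measure 114 mm over their backs; the gripper's body (76 mm by 85 mm) begins 54 mm behind the grasp point. The pads swing forward as they close: fully open they stand 13 mm farther back than shut.
Start: joints at [-1.178, 0.353, 1.633, -0, 1.155, -0.002], TCP at [0.24, -0.577, 0.25] pointing down, gripper open.
Joint ranges: [-2.63, 2.63], [-0.92, 2.1], [0.06, 2.66], [-1.3, 4.44], [0, 2.69], [-3.02, 3.02]. Speed limits (rad/s): [2.22, 2.22, 2.79, 3.14, 3.14, 3.14].

INTERFACE

Orientations are given as a rotation vector (axis times angle).
In Python, from cell import robot gives the robot as it stands.
- The arm moves only by the tool arm_command, never from a script. Its argument "rows" is a list of rows, each an object of numbers: "dx", "dy", "dz": the shift along the tool's x, y, z in cm; "roll": the turn about the tool's x in rad. In form: [{"dx": .., "dy": .., "dz": .., "roll": ..}, ...]. A call has 1 to 12 rows; each row shifts and turns the pose as measured when the row begins, along the tool's axes as they then stand; what a row does not reach is not made up. A row lasts 1/10 s, in which the tool goes at most 50 mm and 8.59 degrees, less where a joint would pass 70% of its speed; a pose out of reach is approached as far as the arm can. A call with a gripper value outside its range is refused whole. "grip" is the finger opening in cm, from 0 to 8.54, set as the call begins (left out, the last holds). The fingers move at their own pace and stop on an object; the grip force is fixed at half the most. Time passes only in rows, so rows that do not move let the fingers close. It gives the time, the measured TCP pose, the force and the opening at its end, in the units of the state.
- robot.read_state(): the state, without advancing time (a new reading comes with each control period).
- robot.capture(name): name is "scene" or "top" or "wrist"; returns a dict with "frame" (480x640x3 uint8, red, green, blue), "fx", "fy", "cx", "cy" (pixels), "dist_coeffs" ([k1, k2, p1, p2, k3] as OpenCV has them; the pictures are not rectified), "cam_to_world" (4x4, takes a point from camera to world coordinates). Camera axes: x right, y down, z forward; pixel columns grow to the right and rows downward; lengths in m; the calibration is good to about 2 mm. A picture is of the moment at which its call begins. There is no depth.
- robot.finish_job(): hands the job in, once; it reports no verdict.
Trained networks look in a picture, given as the dict that the camera call returned (one of the last four; its "shot" number tells which), for a name from the list of things; names that differ only in an ending like _2 or _b are one class to them, and where a whole thing is asked for, a point or a joint stands for the part that bears it (a point fixed in the world has none). Each returns a list of dicts, best first, with "conf" (0 to 1); they miss things now and then, are a little off and sometimes report something else, mostly with a low value. They report only what shows in the picture. A call takes as long as a camera call. They do not tell look-alikes from the thing itself.
- robot.spot_in(name, picture): "position" ([x, y, z] in m, in the coordinates of the camera as it stood for that picture, good to about 4 mm: the middle of the surface that is visible of it).
- robot.mark_of(name, picture): "position" ([x, y, z] in m, in the coordinates of the camera as it stood for that picture, good to about 4 mm: a listed point, or the origin of a listed thing).
The state is a dict: "clock": time; "joint_positions": joint angles; "dq": joint speeds; "joint_efforts": joint torques, N m; "ee_pos": TCP position; "ee_rot": TCP orientation; "ft_force": force on the tool from outside, world axes, zero at the start; "ft_torque": the same for the moment, N m; "finger_gap": finger opening in m.
Only numpy, scipy, OpenCV 4.12 (cv2) and the standard library are available. Lean on these libraries where they do the work, as an engineer would, in place of code of your own. Each camera call takes 0.05 s, during which the arm holds its last target. There are 200 camera calls.

## Working session

There is one attempt and no reset: what is moved stays moved. The work goes in short steps, Python scripts to look and compute and a tool call to move; the robot and the scene stay as the last step left them, time stands still between calls to the robot, and variables do not carry over. Pictures are saved under pics/ and viewed, about 8 in all and at most 12, crops included, and the job is handed in when it is done.

Besides the shell and the picture viewer there is one more tool, called after "Request:" as name(argument=value, ...) on one line, values as JSON. arm_command: Moves the arm, as the interface text tells. Its arguments: {"type":"object","properties":{"rows":{"type":"array"},"grip":{"type":"number"}},"required":["rows"]}

```bash
mkdir -p pics; cat > h.py <<'E'
import numpy as np, cv2
from scipy.spatial.transform import Rotation as R
from cell import robot
def cap(n,save=None):
    p=robot.capture(n)
    if save: cv2.imwrite('pics/'+save,p['frame'][:,:,::-1])
    return p
def w(p,x):
    T=np.array(p['cam_to_world']);return T[:3,:3]@np.array(x)+T[:3,3]
def px(p,X):
    T=np.linalg.inv(np.array(p['cam_to_world']));K=np.array([[p['fx'],0,p['cx']],[0,p['fy'],p['cy']],[0,0,1]])
    r,_=cv2.projectPoints(np.atleast_2d(X).astype(float),cv2.Rodrigues(T[:3,:3])[0],T[:3,3],K,np.array(p['dist_coeffs'],float));return r[:,0]
def plane(p,uv,z):
    K=np.array([[p['fx'],0,p['cx']],[0,p['fy'],p['cy']],[0,0,1]]);T=np.array(p['cam_to_world'])
    n=cv2.undistortPoints(np.array(uv,float).reshape(-1,1,2),K,np.array(p['dist_coeffs'],float))[:,0]
    d=np.c_[n,np.ones(len(n))]@T[:3,:3].T
    return T[:3,3]+d*((z-T[2,3])/d[:,2:])
def marks(p,names,k=3):
    for n in names:
        for r in robot.mark_of(n,p)[:k]:
            X=w(p,r['position']);print(n,round(r['conf'],2),X.round(4),px(p,X)[0].round(0))
E
python3 - <<'E'
from h import *
s=robot.read_state();print({k:np.round(v,3) for k,v in s.items()})
p=cap('top','top1.png');q=cap('scene','sc1.png')
for a in (p,q):
    print(np.array(a['cam_to_world']).round(3).tolist(),a['fx'])
    marks(a,['press','bracket','stop','lever_eye','lever_bar','pin','pin_mid','pin_handle','mill','bowl','jar'])
cv2.imwrite('pics/both.png',cv2.resize(np.vstack([p['frame'],q['frame']])[:,:,::-1],(400,600)))
E
```

```text
{'clock': np.float64(0.0), 'joint_positions': array([-1.178,  0.354,  1.634, -0.   ,  1.155, -0.002]), 'dq': array([ 0.   , -0.   ,  0.002, -0.001, -0.   ,  0.   ]), 'joint_efforts': array([-1.0000e-03, -6.0526e+01, -3.4207e+01, -0.0000e+00,  9.0000e-03,
       -0.0000e+00]), 'ee_pos': array([ 0.24 , -0.577,  0.25 ]), 'ee_rot': array([ 2.005,  0.402, -2.006]), 'ft_force': array([-0.114,  0.745,  0.02 ]), 'ft_torque': array([-0.011, -0.029,  0.016]), 'finger_gap': np.float64(0.085)}
[[0.012, -0.998, 0.067, 0.441], [-1.0, -0.012, 0.0, -0.035], [0.001, -0.067, -0.998, 1.036], [0.0, 0.0, 0.0, 1.0]] 461.9879738652641
press 0.83 [0.4843 0.0019 0.005 ] [303. 251.]
bracket 0.65 [0.6185 0.0169 0.0462] [296. 188.]
stop 0.58 [0.6375 0.0207 0.0517] [294. 179.]
lever_bar 0.82 [0.5353 0.009  0.0505] [299. 226.]
lever_bar 0.55 [ 0.4617 -0.304   0.0081] [440. 262.]
pin 0.88 [ 0.3705 -0.4111  0.0108] [487. 304.]
pin 0.86 [ 0.5129 -0.4581  0.0039] [506. 241.]
pin 0.77 [ 0.579  -0.2247  0.0063] [404. 210.]
pin_mid 0.79 [ 0.3867 -0.3979  0.0108] [482. 296.]
pin_mid 0.71 [ 0.4256 -0.2012  0.0114] [394. 2
[... 834 characters left out ...]
]
pin 0.94 [ 0.5141 -0.4647  0.0113] [173. 422.]
pin 0.9 [ 0.4758 -0.3129  0.0077] [217. 345.]
pin 0.88 [ 0.3657 -0.4083  0.0148] [140. 349.]
pin_mid 0.79 [ 0.5024 -0.3287  0.0114] [222. 358.]
pin_mid 0.68 [ 0.5709 -0.2017  0.009 ] [291. 329.]
pin_mid 0.66 [ 0.3875 -0.3961  0.0094] [153. 352.]
pin_handle 0.78 [ 0.465  -0.3045  0.0118] [216. 338.]
pin_handle 0.77 [ 0.5861 -0.2486  0.0107] [282. 351.]
pin_handle 0.6 [ 0.4311 -0.1586  0.009 ] [252. 279.]
mill 0.68 [ 0.4729  0.284  -0.0016] [377. 172.]
mill 0.59 [ 0.6353 -0.4115  0.0024] [246. 441.]
mill 0.24 [ 0.4778 -0.3128  0.0081] [218. 346.]
bowl 0.79 [6.224e-01 4.246e-01 1.000e-04] [455. 165.]
jar 0.74 [ 0.6369 -0.4105 -0.0008] [247. 441.]
```

View pics/top1.png

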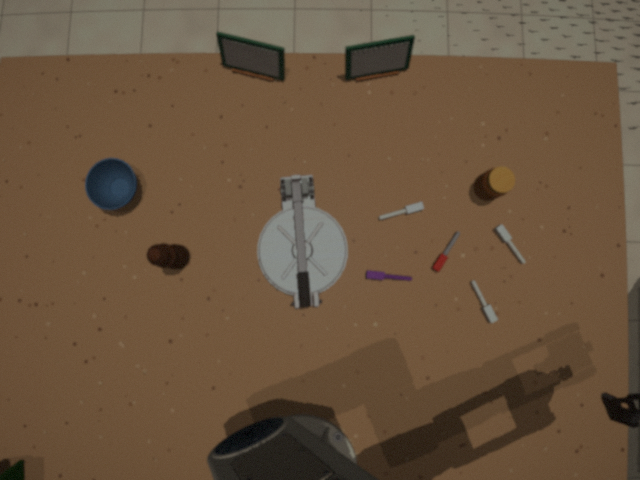

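```bash
python3 - <<'E'
import cv2
a=cv2.imread('pics/sc1.png')[140:470,100:500];cv2.imwrite('pics/sc1c.png',cv2.resize(a,None,fx=1.8,fy=1.8,interpolation=2))
E
```

```text
(no output)
```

View pics/sc1c.png

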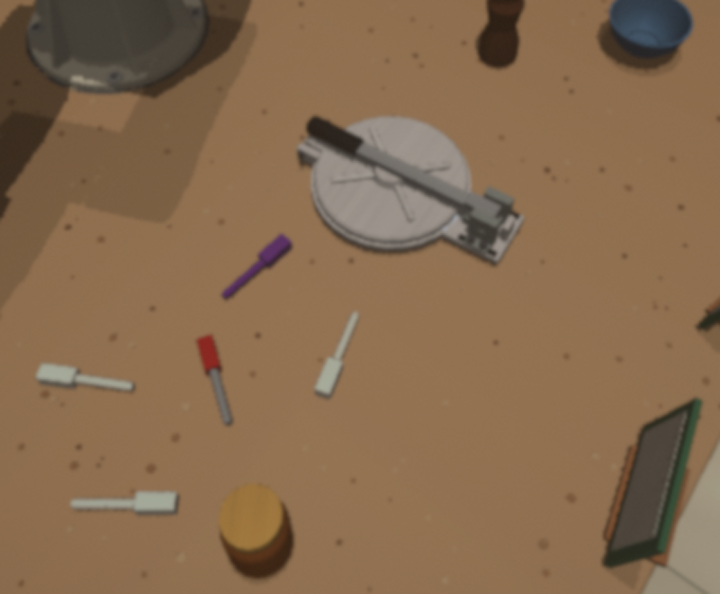

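The red pin has its handle at about (440,262) and its nose at (456,234) in the top image. The lever lies on the press, bracket at (297,188). I'll go to the lever first.

```bash
cat >> h.py <<'E'
def plan(X,ydir=None):
    "cm in tool axes to world X; roll to bring tool y (mod pi) along ydir"
    s=robot.read_state();M=R.from_rotvec(s['ee_rot']).as_matrix();d=M.T@(np.array(X)-s['ee_pos'])*100
    print('clk',round(float(s['clock']),2),'pos',np.round(s['ee_pos'],4),'M',M.round(3).tolist(),'F',np.round(s['ft_force'],1),'gap',round(float(s['finger_gap']),4),'q6',np.round(s['joint_positions'][5],2))
    print('d(tool,cm)',d.round(2))
    if ydir is not None:
        v=M.T@np.r_[ydir,0][:3];a=np.arctan2(v[2],v[1]);print('roll',round(a,3),'or',round(a-np.sign(a)*np.pi,3))
E
python3 - <<'E'
from h import *
P=np.array([.4825,.0035]);B=np.array([.621,.0175]);u=(B-P)/np.linalg.norm(B-P);print(u)
plan([.5335,.0095,.17],[-u[1],u[0],0])
E
```

```text
[0.99492993 0.10057053]
clk 1.2 pos [ 0.2404 -0.5769  0.2503] M [[0.0, 0.385, -0.923], [-0.0, -0.923, -0.385], [-1.0, 0.0, 0.0]] F [ 0.1 -0.3 -0.2] gap 0.085 q6 -0.0
d(tool,cm) [  8.03 -42.86 -49.61]
roll -2.848 or 0.294
```

Request:
arm_command(rows=[{"dy":-3.2,"dz":-3.7},{"dy":-3.2,"dz":-3.7},{"dy":-3.2,"dz":-3.7},{"dy":-3.2,"dz":-3.7},{"dy":-3.2,"dz":-3.7},{"dy":-3.2,"dz":-3.7},{"dy":-3.2,"dz":-3.7},{"dy":-3.2,"dz":-3.7},{"dy":-3.2,"dz":-3.7},{"dy":-3.2,"dz":-3.7},{"dy":-3.2,"dz":-3.7},{"dy":-3.2,"dz":-3.7}])

```text
$.rows[0]: bad value
```

```bash
python3 - <<'E'
from h import *
plan([.5335,.0095,.17],[-.1,.995,0])
E
```

```text
clk 1.2 pos [ 0.2404 -0.5769  0.2503] M [[0.0, 0.385, -0.923], [-0.0, -0.923, -0.385], [-1.0, 0.0, 0.0]] F [ 0.1 -0.3 -0.2] gap 0.085 q6 -0.0
d(tool,cm) [  8.03 -42.86 -49.61]
roll -2.847 or 0.295
```

All keys are needed, it seems.

Request:
arm_command(rows=[{"dx":0,"dy":-3.2,"dz":-3.7,"roll":0},{"dx":0,"dy":-3.2,"dz":-3.7,"roll":0},{"dx":0,"dy":-3.2,"dz":-3.7,"roll":0},{"dx":0,"dy":-3.2,"dz":-3.7,"roll":0},{"dx":0,"dy":-3.2,"dz":-3.7,"roll":0},{"dx":0,"dy":-3.2,"dz":-3.7,"roll":0},{"dx":0,"dy":-3.2,"dz":-3.7,"roll":0},{"dx":0,"dy":-3.2,"dz":-3.7,"roll":0},{"dx":0,"dy":-3.2,"dz":-3.7,"roll":0},{"dx":0,"dy":-3.2,"dz":-3.7,"roll":0},{"dx":0,"dy":-3.2,"dz":-3.7,"roll":0},{"dx":0,"dy":-3.2,"dz":-3.7,"roll":0}])

```text
clock: 2.4
ee_pos: [0.5081, -0.0444, 0.251]
ee_rot: [2.013, 0.384, -2.002]
ft_force: [0.8, -1.2, 0.5]
finger_gap: 0.0849
```

```bash
python3 - <<'E'
from h import *
plan([.5335,.0095,.17],[-.1,.995,0])
E
```

```text
clk 2.4 pos [ 0.5081 -0.0444  0.251 ] M [[0.007, 0.376, -0.927], [-0.006, -0.927, -0.376], [-1.0, 0.008, -0.004]] F [ 0.8 -1.2  0.5] gap 0.0849 q6 1.1
d(tool,cm) [ 8.08 -4.11 -4.35]
roll -2.857 or 0.285
```

Request:
arm_command(rows=[{"dx":3.5,"dy":-2.1,"dz":-2.2,"roll":0},{"dx":3.5,"dy":-2.0,"dz":-2.2,"roll":0},{"dx":1.1,"dy":0,"dz":0,"roll":0.145},{"dx":0,"dy":0,"dz":0,"roll":0.14},{"dx":0,"dy":0,"dz":0,"roll":0}])

```text
clock: 2.9
ee_pos: [0.5393, 0.0192, 0.1683]
ee_rot: [2.181, 0.102, -2.154]
ft_force: [0.2, 1.3, -0.1]
finger_gap: 0.0853
```

```bash
python3 - <<'E'
from h import *
p=cap('wrist','w1.png')
marks(p,['press','bracket','stop','lever_eye','lever_bar','lever'])
plan([.5335,.0095,.058],[-.1,.995,0])
E
```

```text
press 0.65 [ 0.4804  0.0017 -0.0017] [326. 290.]
stop 0.84 [0.6383 0.0143 0.0413] [336.  89.]
stop 0.54 [0.607  0.0133 0.0402] [332. 140.]
lever_eye 0.6 [0.6127 0.0125 0.0391] [334. 131.]
lever_bar 0.89 [0.5355 0.0114 0.0478] [323. 248.]
lever 0.57 [0.6079 0.014  0.0416] [331. 139.]
clk 3.25 pos [0.5397 0.0184 0.1694] M [[0.015, 0.102, -0.995], [-0.005, -0.995, -0.102], [-1.0, 0.006, -0.014]] F [0.3 0.9 0.3] gap 0.0859 q6 1.51
d(tool,cm) [11.13  0.75  0.86]
roll -3.14 or 0.002
```

View pics/w1.png

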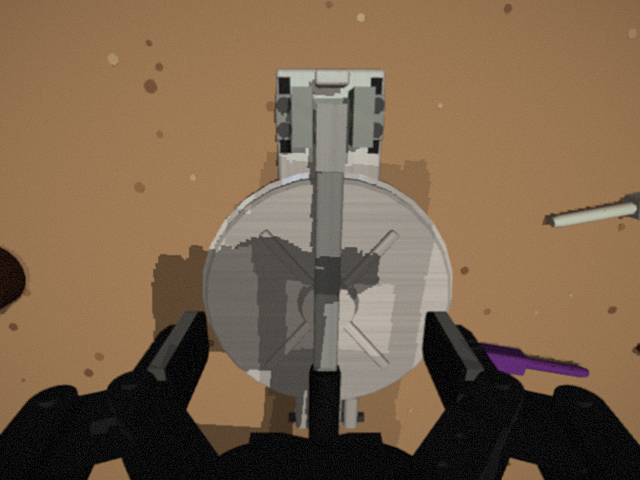

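The picture shows the bracket centred near (333,120), its ears' tops at about u 291–313 and 352–375, the stop lug at (332,77), and the lever along u≈328. I'll zoom in to measure.

```bash
python3 - <<'E'
import cv2
a=cv2.imread('pics/w1.png')[60:190,255:405];cv2.imwrite('pics/w1c.png',cv2.resize(a,None,fx=4.5,fy=4.5,interpolation=cv2.INTER_CUBIC))
E
```

```text
(no output)
```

View pics/w1c.png

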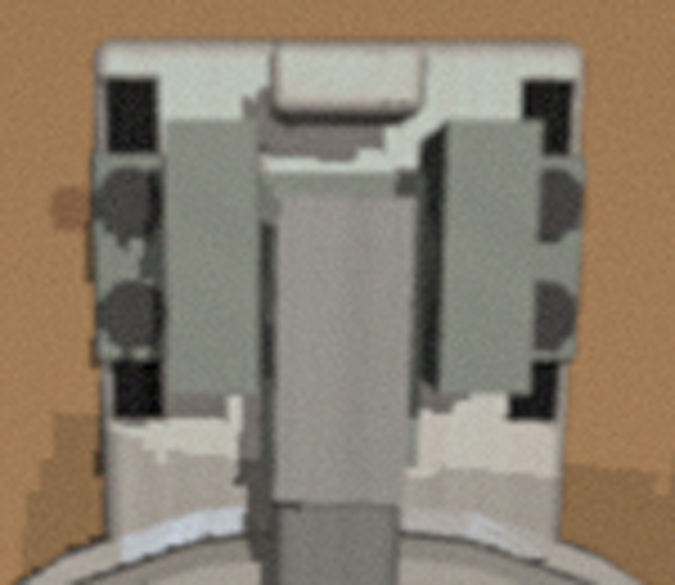

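```bash
python3 - <<'E'
from h import *
p=cap('wrist')
print(np.array(p['cam_to_world']).round(3).tolist())
f=lambda L,z:plane(p,np.array(L,float)/4.5+[255,60],z)
E=f([(165,120),(252,120),(258,393),(165,393),(450,120),(543,120),(535,393),(440,393)],.062)
print(E.round(4))
c=E.mean(0);ux=(E[[0,1,4,5]].mean(0)-E[[2,3,6,7]].mean(0));uy=E[:4].mean(0)-E[4:].mean(0)
print('bracket',c,'ux',ux,np.arctan2(ux[1],ux[0]),'uy',uy,np.arctan2(-uy[0],uy[1]))
print('eye',f([(275,195),(415,195),(272,500),(410,503)],.057).round(4))
print('foot edges y',f([(95,330),(578,330)],.029).round(4))
print('stop top',f([(277,50),(418,50),(277,105),(420,105)],.058).round(4))
q=lambda L,z:plane(p,L,z)
print('disc',q([(203,283),(452,283)],.031).round(4))
print('bar',q([(316.5,180),(342,180),(315,365),(338,365)],.053).round(4))
print(px(p,[[.533,.0095,.05]]))
E
```

```text
[[0.101, -0.947, -0.303, 0.62], [-0.995, -0.095, -0.037, 0.027], [0.007, 0.306, -0.952, 0.294], [0.0, 0.0, 0.0, 1.0]]
[[ 0.636   0.0401  0.062 ]
 [ 0.6371  0.0291  0.062 ]
 [ 0.6034  0.0249  0.062 ]
 [ 0.6022  0.0372  0.062 ]
 [ 0.6397  0.004   0.062 ]
 [ 0.6409 -0.0078  0.062 ]
 [ 0.6072 -0.0118  0.062 ]
 [ 0.6059  0.0008  0.062 ]]
bracket [0.62152468 0.01454956 0.062     ] ux [3.37532157e-02 3.53021765e-03 6.93889390e-18] 0.10421019751841805 uy [-3.74203342e-03  3.65415974e-02  6.93889390e-18] 0.10204902934224015
eye [[0.6286 0.0252 0.057 ]
 [0.6305 0.0069 0.057 ]
 [0.5888 0.0215 0.057 ]
 [0.5904 0.0024 0.057 ]]
foot edges y [[ 0.6077  0.05    0.029 ]
 [ 0.6151 -0.0224  0.029 ]]
stop top [[0.646  0.0267 0.058 ]
 [0.6479 0.0088 0.058 ]
 [0.6395 0.0261 0.058 ]
 [0.6414 0.0077 0.058 ]]
disc [[ 0.4928  0.0974  0.031 ]
 [ 0.5115 -0.0915  0.031 ]]
bar [[ 0.5828  0.0202  0.053 ]
 [ 0.5844  0.004   0.053 ]
 [ 0.4441  0.007   0.053 ]
 [ 0.4458 -0.0102  0.053 ]]
[[324.50899077 252.8438426 ]]
```

Request:
arm_command(rows=[{"dx":3.5,"dy":0.6,"dz":0.3,"roll":0},{"dx":3.5,"dy":0.4,"dz":0.3,"roll":0},{"dx":2.5,"dy":0,"dz":0,"roll":0},{"dx":1.2,"dy":0,"dz":0,"roll":0},{"dx":0,"dy":0,"dz":0,"roll":0}])

```text
clock: 3.8
ee_pos: [0.5393, 0.0062, 0.0622]
ee_rot: [2.189, 0.106, -2.141]
ft_force: [-0.1, 0.1, 0.2]
finger_gap: 0.0849
```

```bash
python3 - <<'E'
from h import *
plan([.535,.0073,.057],[-.103,.995,0])
E
```

```text
clk 3.8 pos [0.5393 0.0062 0.0622] M [[0.022, 0.104, -0.994], [-0.005, -0.995, -0.104], [-1.0, 0.007, -0.022]] F [-0.1  0.1  0.2] gap 0.0849 q6 1.48
d(tool,cm) [ 0.51 -0.16  0.43]
roll -3.141 or 0.001
```

Request:
arm_command(rows=[{"dx":0.5,"dy":-0.15,"dz":0.2,"roll":0},{"dx":0,"dy":0,"dz":0,"roll":0}])

```text
clock: 4.0
ee_pos: [0.5381, 0.0075, 0.0582]
ee_rot: [2.191, 0.106, -2.139]
ft_force: [0.3, 0.7, -0.6]
finger_gap: 0.0853
```

Request:
arm_command(grip=1.0, rows=[{"dx":0,"dy":0,"dz":0,"roll":0},{"dx":0,"dy":0,"dz":0,"roll":0},{"dx":0,"dy":0,"dz":0,"roll":0},{"dx":0,"dy":0,"dz":0,"roll":0},{"dx":0,"dy":0,"dz":0,"roll":0},{"dx":0,"dy":0,"dz":0,"roll":0},{"dx":0,"dy":0,"dz":0,"roll":0},{"dx":0,"dy":0,"dz":0,"roll":0}])

```text
clock: 4.8
ee_pos: [0.5404, 0.008, 0.0617]
ee_rot: [2.197, 0.107, -2.133]
ft_force: [1.1, 0.4, 1.0]
finger_gap: 0.0157
```

```bash
python3 - <<'E'
from h import *
plan([.535,.0073,.057],[-.103,.995,0])
p=cap('wrist','w2.png')
plan([.535,.0073,.057],[-.103,.995,0])
marks(p,['lever_bar','lever_eye'])
E
```

```text
clk 4.8 pos [0.5404 0.008  0.0617] M [[0.03, 0.104, -0.994], [-0.004, -0.995, -0.104], [-1.0, 0.007, -0.029]] F [1.1 0.4 1. ] gap 0.0157 q6 1.49
d(tool,cm) [0.45 0.01 0.56]
roll -3.14 or 0.001
clk 4.85 pos [0.5404 0.008  0.0617] M [[0.03, 0.104, -0.994], [-0.004, -0.995, -0.104], [-1.0, 0.007, -0.029]] F [-0.1  1.2 -0.1] gap 0.0162 q6 1.49
d(tool,cm) [0.45 0.01 0.56]
roll -3.14 or 0.001
lever_bar 0.65 [0.5369 0.0078 0.0509] [312. 335.]
lever_eye 0.62 [0.6115 0.0089 0.0407] [329. 147.]
```

View pics/w2.png

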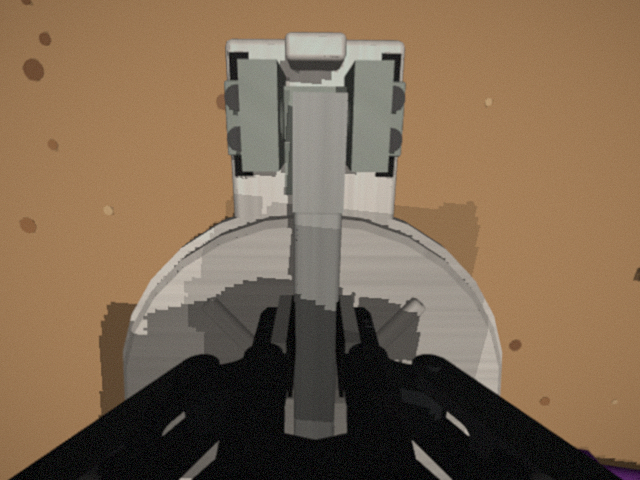

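The fingers hold the bar and the eye sits between the ears at about (320,150), short of the stop at (316,45). I'll draw it along slowly.

Request:
arm_command(rows=[{"dx":0.0,"dy":0,"dz":-0.3,"roll":0},{"dx":0.03,"dy":0,"dz":-0.3,"roll":0},{"dx":0.03,"dy":0,"dz":-0.2,"roll":0}])

```text
clock: 5.25
ee_pos: [0.5424, 0.0083, 0.0616]
ee_rot: [2.182, 0.107, -2.147]
ft_force: [-10.2, -1.9, 14.4]
finger_gap: 0.0158
```

```bash
python3 - <<'E'
from h import *
p=cap('wrist','w3.png')
plan([.54,.008,.0617],[-.103,.995,0])
a=p['frame'][20:240,200:440,::-1];cv2.imwrite('pics/w3c.png',cv2.resize(a,None,fx=2.5,fy=2.5,interpolation=2))
E
```

```text
clk 5.3 pos [0.5425 0.0083 0.0616] M [[0.016, 0.104, -0.994], [-0.005, -0.995, -0.104], [-1.0, 0.007, -0.016]] F [-9.6 -1.5 14.7] gap 0.0158 q6 1.49
d(tool,cm) [-0.01  0.    0.25]
roll -3.14 or 0.001
```

View pics/w3c.png

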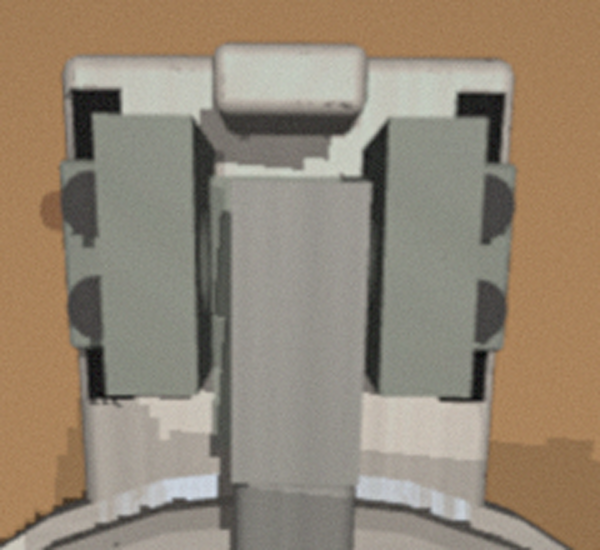

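Request:
arm_command(rows=[{"dx":-0.15,"dy":0,"dz":0,"roll":0}])

```text
clock: 5.4
ee_pos: [0.5419, 0.0082, 0.063]
ee_rot: [2.181, 0.106, -2.149]
ft_force: [1.0, 0.4, -2.4]
finger_gap: 0.0161
```

Request:
arm_command(rows=[{"dx":-0.05,"dy":0,"dz":-0.3,"roll":0}])

```text
clock: 5.5
ee_pos: [0.5445, 0.0085, 0.0635]
ee_rot: [2.18, 0.106, -2.149]
ft_force: [-0.8, 0.2, -2.7]
finger_gap: 0.0163
```

Request:
arm_command(rows=[{"dx":0.02,"dy":0,"dz":-0.25,"roll":0}])

```text
clock: 5.6
ee_pos: [0.5475, 0.0088, 0.0633]
ee_rot: [2.181, 0.106, -2.149]
ft_force: [0.6, 0.5, -2.8]
finger_gap: 0.0163
```

Request:
arm_command(rows=[{"dx":0.01,"dy":0,"dz":-0.25,"roll":0}])

```text
clock: 5.7
ee_pos: [0.5503, 0.0091, 0.063]
ee_rot: [2.181, 0.106, -2.149]
ft_force: [-0.5, 0.5, -3.7]
finger_gap: 0.0161
```

Request:
arm_command(rows=[{"dx":0.0,"dy":0,"dz":-0.2,"roll":0}])

```text
clock: 5.8
ee_pos: [0.5515, 0.0093, 0.0626]
ee_rot: [2.178, 0.107, -2.151]
ft_force: [-7.5, -1.5, -1.3]
finger_gap: 0.0161
```

Request:
arm_command(rows=[{"dx":0.08,"dy":0,"dz":-0.05,"roll":0}])

```text
clock: 5.9
ee_pos: [0.5515, 0.0093, 0.0616]
ee_rot: [2.176, 0.106, -2.153]
ft_force: [-8.5, -1.0, 19.5]
finger_gap: 0.016
```

```bash
python3 - <<'E'
from h import *
p=cap('wrist','w4.png')
plan([.54,.008,.0617],[-.103,.995,0])
a=p['frame'][20:240,200:440,::-1];cv2.imwrite('pics/w4c.png',cv2.resize(a,None,fx=2.5,fy=2.5,interpolation=2))
E
```

```text
clk 5.95 pos [0.5514 0.0093 0.0617] M [[0.011, 0.104, -0.994], [-0.006, -0.995, -0.104], [-1.0, 0.007, -0.01]] F [-4.3 -0.5  1. ] gap 0.0162 q6 1.49
d(tool,cm) [-0.02  0.01  1.15]
roll -3.14 or 0.001
```

View pics/w4c.png

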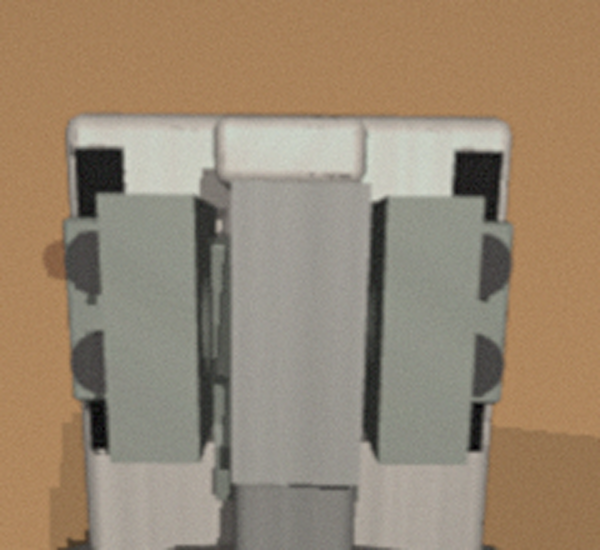

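The eye's end meets the stop's face at (295,180) in the crop. I'll release and lift.

Request:
arm_command(grip=8.5, rows=[{"dx":0,"dy":0,"dz":0,"roll":0},{"dx":0,"dy":0,"dz":0,"roll":0},{"dx":0,"dy":0,"dz":0,"roll":0},{"dx":0,"dy":0,"dz":0,"roll":0},{"dx":-2,"dy":0,"dz":0,"roll":0},{"dx":-4,"dy":0,"dz":0,"roll":0},{"dx":-4,"dy":0,"dz":0,"roll":0},{"dx":-2,"dy":0,"dz":0,"roll":0}])

```text
clock: 6.75
ee_pos: [0.5502, 0.0101, 0.1829]
ee_rot: [2.174, 0.107, -2.156]
ft_force: [0.5, -0.2, -0.2]
finger_gap: 0.0848
```

```bash
python3 - <<'E'
from h import *
p=cap('wrist','w5.png')
L=[(97,196),(197,196),(205,462),(112,462),(388,197),(483,197),(465,463),(380,463)]
# ear corners measured in w4 at its own pose: transform with camera mounted on tool
s=robot.read_state();T=np.eye(4);T[:3,:3]=R.from_rotvec(s['ee_rot']).as_matrix();T[:3,3]=s['ee_pos']
H=np.linalg.inv(T)@np.array(p['cam_to_world']);np.save('H.npy',H);print(H.round(4).tolist())
M=np.array([[.011,.104,-.994],[-.006,-.995,-.104],[-1,.007,-.01]]);U,_,V=np.linalg.svd(M);T2=np.eye(4);T2[:3,:3]=U@V;T2[:3,3]=[.5514,.0093,.0617]
q=dict(p);q['cam_to_world']=T2@H
E=plane(q,np.array(L)/2.5+[200,20],.062);print(E.round(4));c=E.mean(0);print('bore w4',c.round(4),'yaw',np.arctan2(*(E[[0,1,4,5]].mean(0)-E[[2,3,6,7]].mean(0))[[1,0]]))
marks(p,['lever_eye','lever_bar','stop'],1)
plan([.463,-.3045,.16],[.52,.853,0])
E
```

```text
[[0.0, -0.3224, 0.9466, -0.1204], [1.0, -0.0001, -0.0001, 0.0008], [0.0001, 0.9466, 0.3224, -0.082], [0.0, 0.0, 0.0, 1.0]]
[[ 0.634   0.0402  0.062 ]
 [ 0.6352  0.0283  0.062 ]
 [ 0.6026  0.0248  0.062 ]
 [ 0.6014  0.0369  0.062 ]
 [ 0.6375  0.0053  0.062 ]
 [ 0.6388 -0.0061  0.062 ]
 [ 0.606  -0.0092  0.062 ]
 [ 0.6048  0.0019  0.062 ]]
bore w4 [0.62   0.0153 0.062 ] yaw 0.10212320844841248
lever_eye 0.68 [0.6208 0.0115 0.0441] [321. 133.]
lever_bar 0.66 [0.548  0.0059 0.0492] [318. 238.]
stop 0.78 [0.6396 0.0139 0.0431] [321. 103.]
clk 6.95 pos [0.549  0.0101 0.1799] M [[0.006, 0.104, -0.995], [-0.006, -0.995, -0.104], [-1.0, 0.006, -0.005]] F [-0.3 -0.4  0.4] gap 0.0853 q6 1.49
d(tool,cm) [ 2.11 30.38 11.85]
roll -2.49 or 0.652
```

Request:
arm_command(rows=[{"dx":0,"dy":3.8,"dz":1.48,"roll":0},{"dx":0,"dy":3.8,"dz":1.48,"roll":0},{"dx":0,"dy":3.8,"dz":1.48,"roll":0},{"dx":0,"dy":3.8,"dz":1.48,"roll":0},{"dx":0,"dy":3.8,"dz":1.48,"roll":0},{"dx":0,"dy":3.8,"dz":1.48,"roll":0},{"dx":0,"dy":3.8,"dz":1.48,"roll":0},{"dx":0,"dy":3.8,"dz":1.48,"roll":0},{"dx":0.5,"dy":0,"dz":0,"roll":0.145},{"dx":0.5,"dy":0,"dz":0,"roll":0.145},{"dx":0.5,"dy":0,"dz":0,"roll":0.145},{"dx":0.5,"dy":0,"dz":0,"roll":0.145}])

```text
clock: 8.15
ee_pos: [0.4505, -0.3135, 0.1399]
ee_rot: [-1.931, 0.481, 1.968]
ft_force: [-0.2, -0.6, -0.2]
finger_gap: 0.0849
```

Request:
arm_command(rows=[{"dx":0,"dy":0,"dz":0,"roll":0.07}])

```text
clock: 8.25
ee_pos: [0.4491, -0.3128, 0.1373]
ee_rot: [-1.88, 0.546, 1.925]
ft_force: [-0.0, 0.9, -0.4]
finger_gap: 0.0852
```

```bash
python3 - <<'E'
from h import *
p=cap('wrist','w6.png')
marks(p,['pin','pin_mid','pin_handle'],2)
f=p['frame'].astype(int);m=((f[:,:,0]>90)&(f[:,:,1]<0.4*f[:,:,0])&(f[:,:,2]<0.4*f[:,:,0])).astype('uint8')
n,l,st,ce=cv2.connectedComponentsWithStats(m);i=1+np.argmax(st[1:,4]);print(st[i],ce[i])
c,(a,b),th=cv2.minAreaRect(np.argwhere(l==i)[:,::-1].astype(np.float32));box=cv2.boxPoints((c,(a,b),th))
print('handle top (z=.018)',plane(p,box,.018).round(4).tolist(),plane(p,[c],.018).round(4))
plan([.463,-.3045,.021],[.52,.853,0])
E
```

```text
pin 0.86 [ 0.4784 -0.3192  0.0074] [299. 193.]
pin 0.86 [ 0.5792 -0.2262  0.0069] [ 94. 139.]
pin_mid 0.9 [ 0.4325 -0.1996  0.0061] [202. 322.]
pin_mid 0.87 [ 0.3874 -0.3994  0.006 ] [462. 239.]
pin_handle 0.95 [ 0.5269 -0.4499  0.0094] [443.   6.]
pin_handle 0.93 [ 0.3461 -0.4172  0.008 ] [509. 273.]
[ 279  199   26   54 1287] [291.18881119 223.6045066 ]
handle top (z=.018) [[0.4836, -0.3076, 0.018], [0.4749, -0.3214, 0.018], [0.4435, -0.3012, 0.018], [0.4527, -0.2867, 0.018]] [[ 0.4641 -0.3045  0.018 ]]
clk 8.45 pos [ 0.45   -0.3131  0.1388] M [[-0.019, -0.525, -0.851], [0.007, -0.851, 0.525], [-1.0, 0.004, 0.02]] F [ 0.4  1.  -0.6] gap 0.0848 q6 1.52
d(tool,cm) [11.76 -1.47 -0.89]
roll 3.136 or -0.006
```

View pics/w6.png

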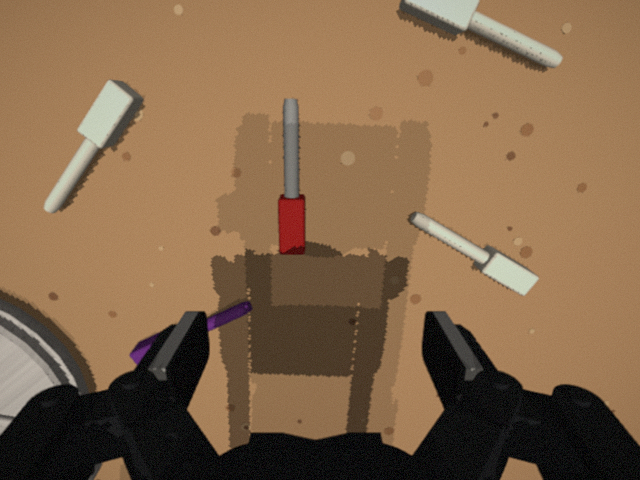

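The red handle is at (291,224), with the shank going up to the nose at (290,100). The purple and white ones are look-alikes.

Request:
arm_command(rows=[{"dx":3.5,"dy":-0.8,"dz":-0.5,"roll":0},{"dx":3.5,"dy":-0.7,"dz":-0.5,"roll":0},{"dx":2.5,"dy":0,"dz":0,"roll":0}])

```text
clock: 8.75
ee_pos: [0.4684, -0.307, 0.0444]
ee_rot: [-1.902, 0.537, 1.925]
ft_force: [-0.6, 0.0, -0.3]
finger_gap: 0.0852
```

```bash
python3 - <<'E'
from h import *
plan([.4641,-.3045,.021],[.525,.851,0])
E
```

```text
clk 8.75 pos [ 0.4684 -0.307   0.0444] M [[-0.011, -0.519, -0.855], [0.002, -0.855, 0.519], [-1.0, 0.004, 0.011]] F [-0.6  0.  -0.3] gap 0.0852 q6 1.54
d(tool,cm) [ 2.35 -0.01  0.47]
roll -3.135 or 0.007
```

Request:
arm_command(rows=[{"dx":1.5,"dy":0,"dz":0.4,"roll":0},{"dx":0.6,"dy":0,"dz":0,"roll":0},{"dx":0,"dy":0,"dz":0,"roll":0}])

```text
clock: 9.05
ee_pos: [0.4629, -0.3031, 0.0187]
ee_rot: [-1.9, 0.529, 1.934]
ft_force: [-0.6, -0.3, -0.3]
finger_gap: 0.0852
```

```bash
python3 - <<'E'
from h import *
plan([.4641,-.3045,.021],[.525,.851,0])
E
```

```text
clk 9.05 pos [ 0.4629 -0.3031  0.0187] M [[-0.016, -0.514, -0.858], [0.005, -0.858, 0.514], [-1.0, 0.004, 0.017]] F [-0.6 -0.3 -0.3] gap 0.0852 q6 1.54
d(tool,cm) [-0.23  0.06 -0.17]
roll -3.128 or 0.013
```

Request:
arm_command(grip=1.0, rows=[{"dx":-0.2,"dy":0.05,"dz":-0.15,"roll":0.013},{"dx":0,"dy":0,"dz":0,"roll":0},{"dx":0,"dy":0,"dz":0,"roll":0},{"dx":0,"dy":0,"dz":0,"roll":0},{"dx":0,"dy":0,"dz":0,"roll":0},{"dx":0,"dy":0,"dz":0,"roll":0},{"dx":0,"dy":0,"dz":0,"roll":0}])

```text
clock: 9.75
ee_pos: [0.4666, -0.3063, 0.0249]
ee_rot: [-1.899, 0.543, 1.921]
ft_force: [-0.1, 0.1, -1.8]
finger_gap: 0.0163
```

Request:
arm_command(rows=[{"dx":-2,"dy":0,"dz":0,"roll":0},{"dx":-3,"dy":0,"dz":0,"roll":0},{"dx":-3,"dy":0,"dz":0,"roll":0},{"dx":-3,"dy":0,"dz":0,"roll":0}])

```text
clock: 10.15
ee_pos: [0.4643, -0.3042, 0.1331]
ee_rot: [-1.887, 0.539, 1.93]
ft_force: [-0.4, 0.2, -1.9]
finger_gap: 0.0163
```

```bash
python3 - <<'E'
from h import *
p=cap('wrist','w7.png')
plan([.629,-.105,.13],None)
s=robot.read_state();M=R.from_rotvec(s['ee_rot']).as_matrix()
y=np.array([.9947,.103,0]);v=M.T@y;print('roll to tool y=+press x',np.arctan2(v[2],v[1]))
cv2.imwrite('pics/w7c.png',p['frame'][150:480,150:500,::-1])
E
```

```text
clk 10.2 pos [ 0.4667 -0.3057  0.1379] M [[-0.015, -0.524, -0.851], [0.004, -0.852, 0.524], [-1.0, 0.004, 0.015]] F [ 0.8 -1.   2.9] gap 0.0165 q6 1.55
d(tool,cm) [  0.63 -25.6   -3.31]
roll to tool y=+press x -2.225946217131962
```

View pics/w7c.png

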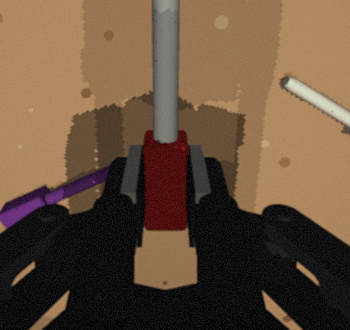

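The pin is held by its handle, with the shank straight ahead along the tool's −z at crop u≈166. I'll get its pose in the hand from the nose and shoulder pixels.

```bash
python3 - <<'E'
from h import *
from scipy.optimize import least_squares
f=cv2.imread('pics/w7.png');g=cv2.cvtColor(f,cv2.COLOR_BGR2HSV)
# shank: low saturation pixels near column 316
m=(g[:,:,1]<70)&(g[:,:,2]>60)
for v in range(60,300,12):
    u=np.where(m[v,285:350])[0];print(v,(u.min()+285,u.max()+285,len(u)) if len(u) else None,end='; ')
r=(g[:,:,1]>170)&(g[:,:,2]>40)&((g[:,:,0]<6)|(g[:,:,0]>174));print('\nred rows',[ (v,int(r[v,280:350].sum())) for v in range(276,390,6)])
p=cap('wrist');H=np.load('H.npy');p=dict(p);p['cam_to_world']=H
for xo in (.008,.011,.0145,.018):
    print(xo,px(p,[[xo,0,-.020],[xo,0,-.082],[xo-.009,.009,-.020],[xo-.009,.009,.020]]).round(1).tolist(), 'shank width',461*0+np.diff(px(p,[[xo,-.005,-.05],[xo,.005,-.05]])[:,0]), 'at v',px(p,[[xo,0,-.05]])[0,1].round())
E
```

```text
60 None; 72 None; 84 None; 96 None; 108 None; 120 None; 132 (np.int64(305), np.int64(326), 22); 144 (np.int64(302), np.int64(328), 27); 156 (np.int64(303), np.int64(328), 26); 168 (np.int64(302), np.int64(328), 27); 180 (np.int64(303), np.int64(328), 26); 192 (np.int64(303), np.int64(328), 26); 204 (np.int64(303), np.int64(327), 25); 216 (np.int64(303), np.int64(327), 25); 228 (np.int64(303), np.int64(327), 25); 240 (np.int64(303), np.int64(327), 25); 252 (np.int64(303), np.int64(328), 26); 264 (np.int64(303), np.int64(327), 25); 276 (np.int64(303), np.int64(327), 25); 288 (np.int64(304), np.int64(326), 23); 
red rows [(276, 0), (282, 12), (288, 17), (294, 43), (300, 45), (306, 42), (312, 40), (318, 42), (324, 40), (330, 41), (336, 38), (342, 40), (348, 41), (354, 40), (360, 41), (366, 43), (372, 42), (378, 38), (384, 0)]
0.008 [[313.0, 284.4], [312.6, 110.2], [338.4, 295.5], [336.3, 388.0]] shank width [28.58102735] at v 207.0
0.011 [[313.0, 281.0], [312.7, 110.2], [337.9, 291.7], [335.9, 382.7]] shank width [27.97818925] at v 205.0
0.0145 [[313.1, 277.1], [312.8, 110.2], [337.3, 287.4], [335.4, 376.8]] shank width [27.30622243] at v 202.0
0.018 [[313.1, 273.5], [312.8, 110.2], [336.8, 283.2], [335.0, 371.2]] shank width [26.66575254] at v 200.0
```

```bash
python3 - <<'E'
import cv2,numpy as np
f=cv2.imread('pics/w7.png')
for v in range(100,134,2): print(v,f[v,315],f[v,300:332:4,0])
for v in list(range(276,300,3))+list(range(372,392,2)): print(v,f[v,315],f[v,300])
E
```

```text
100 [ 93 137 175] [95 94 98 92 94 95 93 95]
102 [ 92 133 175] [96 94 94 90 95 95 95 93]
104 [ 95 135 176] [ 93  94  92  97 102  94  94  98]
106 [ 96 133 176] [93 93 96 95 96 95 98 98]
108 [ 96 135 175] [91 96 93 96 90 93 90 94]
110 [ 84 119 153] [96 93 97 92 79 85 82 90]
112 [ 81 116 150] [90 92 94 80 79 85 81 94]
114 [ 83 118 155] [ 94  95 102  88  80  83  79  94]
116 [ 81 118 151] [99 98 99 78 81 80 79 95]
118 [ 79 119 153] [97 94 98 83 83 85 84 96]
120 [ 79 116 149] [96 97 97 97 86 85 80 98]
122 [ 79 115 150] [92 97 96 80 78 86 80 93]
124 [ 82 117 151] [82 90 87 88 86 79 77 98]
126 [ 82 119 153] [81 81 86 80 84 77 82 86]
128 [ 82  98 112] [84 76 73 76 85 81 81 85]
130 [144 149 150] [ 87  74  89 127 136 130 109  81]
132 [146 151 154] [ 84  68 107 136 143 133 116  77]
276 [116 119 125] [ 59  83 108]
279 [120 124 126] [44 70 97]
282 [121 127 129] [15 24 83]
285 [119 123 129] [ 9 11 75]
288 [123 129 132] [13 14 81]
291 [112 118 119] [12 13 79]
294 [ 4  5 62] [11 20 82]
297 [15 17 72] [18 17 74]
372 [18 15 77] [ 0  0 70]
374 [ 2  1 72] [ 7  9 72]
376 [ 9 12 76] [22 22 82]
378 [17 18 76] [ 8 10 77]
380 [44 62 98] [ 45  67 100]
382 [ 84 117 153] [ 80 117 151]
384 [ 80 115 152] [ 83 120 151]
386 [ 84 118 152] [ 86 121 155]
388 [ 78 114 147] [ 81 117 150]
390 [ 80 118 151] [ 82 115 149]
```

```bash
python3 - <<'E'
from h import *
from scipy.optimize import least_squares
p=dict(cap('wrist'));p['cam_to_world']=np.load('H.npy')
P=np.array([[62,-3.8],[0,9],[0,-7],[-40,-9],[40,5.],[40,-5]])/1000 # (along, down)
obs=np.array([129,281,292.5,380])
def pts(q):
    xo,zs,th=q;d=np.array([np.sin(th),0,-np.cos(th)]);n=np.array([np.cos(th),0,np.sin(th)])
    return np.array([xo,0,zs])+P[:,:1]*d+P[:,1:]*n
def res(q,full=False):
    v=px(p,pts(q)[:4])[:,1]-obs;return v
for x0 in (.0145,):
    s=least_squares(res,[x0,-.02,0]);print(s.x,res(s.x))
    for xo in (.010,.0145,.019):
        t=least_squares(lambda q:res([xo,*q]),[-.02,0]);print(xo,t.x,t.fun)
        d=pts([xo,*t.x]); a=px(p,[(d[4]+d[5])/2+[0,-.005,0],(d[4]+d[5])/2+[0,.005,0]]);print('w',a[1,0]-a[0,0],a[0,1])
E
```

```text
[ 0.02123604 -0.01305046  0.04963254] [ 1.16678103 -3.49925896  0.09548083  1.91305683]
0.01 [-0.01700989 -0.16916985] [-2.79534267 -5.06782024  8.04234663  0.86377888]
w 30.073251694210455 191.20009261322377
0.0145 [-0.01534658 -0.08573193] [-1.74965864 -4.37788927  5.01396762  1.72740509]
w 28.312552627654668 190.16038537596845
0.019 [-0.01379228  0.00528477] [-0.05321176 -3.74570508  1.73247242  2.10626922]
w 26.67777175426329 189.507294349477
```

Request:
arm_command(rows=[{"dx":0,"dy":-4.4,"dz":-0.5,"roll":0},{"dx":0,"dy":-4.4,"dz":-0.5,"roll":0},{"dx":0,"dy":-4.4,"dz":-0.5,"roll":0},{"dx":0,"dy":-4.4,"dz":-0.5,"roll":0},{"dx":0,"dy":-4.4,"dz":-0.5,"roll":0},{"dx":0,"dy":-4.0,"dz":-0.5,"roll":0},{"dx":0,"dy":0,"dz":0,"roll":-0.148},{"dx":0,"dy":0,"dz":0,"roll":-0.148},{"dx":0,"dy":0,"dz":0,"roll":-0.148},{"dx":0,"dy":0,"dz":0,"roll":-0.148},{"dx":0,"dy":0,"dz":0,"roll":-0.148},{"dx":0,"dy":0,"dz":0,"roll":-0.148}])

```text
clock: 11.5
ee_pos: [0.624, -0.0882, 0.111]
ee_rot: [2.002, 0.371, -2.081]
ft_force: [0.0, -0.9, -0.6]
finger_gap: 0.0165
```

Request:
arm_command(rows=[{"dx":0,"dy":0,"dz":0,"roll":-0.148},{"dx":0,"dy":0,"dz":0,"roll":-0.148},{"dx":0,"dy":0,"dz":0,"roll":-0.148},{"dx":0,"dy":0,"dz":0,"roll":-0.148},{"dx":0,"dy":0,"dz":0,"roll":-0.148},{"dx":0,"dy":0,"dz":0,"roll":-0.148},{"dx":0,"dy":0,"dz":0,"roll":-0.148},{"dx":0,"dy":0,"dz":0,"roll":-0.148}])

```text
clock: 12.3
ee_pos: [0.6146, -0.0867, 0.0948]
ee_rot: [1.208, 1.251, -1.27]
ft_force: [-0.3, 0.6, -1.0]
finger_gap: 0.0166
```

```bash
cat >> h.py <<'E'
EX=np.array([.9947,.103,0]);EY=np.array([-.103,.9947,0]);B=np.array([.6207,.0149,0])
def ins(px_mm,py_mm,z_mm):
    "plan TCP to bracket-frame x,y (mm) and z"
    plan(B+EX*px_mm/1e3+EY*py_mm/1e3+[0,0,z_mm/1e3],None)
    s=robot.read_state();M=R.from_rotvec(s['ee_rot']).as_matrix();v=M.T@EX;print('roll',np.arctan2(v[2],v[1]).round(4))
    d=s['ee_pos']-B;print('bracket xyz mm',(EX@d*1e3).round(1),(EY@d*1e3).round(1),(d[2]*1e3).round(1),'Fx,Fy,Fz',np.array([EX@s['ft_force'],EY@s['ft_force'],s['ft_force'][2]]).round(1))
E
python3 - <<'E'
from h import *
ins(-.9,-111.5,100)
E
```

```text
clk 12.3 pos [ 0.6146 -0.0867  0.0948] M [[-0.062, 0.998, -0.028], [0.013, -0.027, -1.0], [-0.998, -0.062, -0.011]] F [-0.3  0.6 -1. ] gap 0.0166 q6 -0.12
d(tool,cm) [-0.63  1.66  0.89]
roll -0.1311
bracket xyz mm -16.5 -100.5 94.8 Fx,Fy,Fz [-0.2  0.6 -1. ]
```

Request:
arm_command(rows=[{"dx":-0.3,"dy":0,"dz":0,"roll":-0.131},{"dx":0,"dy":1.6,"dz":0.6,"roll":0},{"dx":0,"dy":0,"dz":0,"roll":0}])

```text
clock: 12.6
ee_pos: [0.628, -0.0905, 0.0909]
ee_rot: [1.103, 1.325, -1.165]
ft_force: [0.8, 0.4, -1.3]
finger_gap: 0.0161
```

```bash
python3 - <<'E'
from h import *
ins(0,-111.5,64.5)
p=cap('wrist','w8.png')
ins(0,-111.5,64.5)
cv2.imwrite('pics/w8c.png',cv2.resize(p['frame'][0:340,170:470,::-1],None,fx=1.7,fy=1.7,interpolation=2))
E
```

```text
clk 12.6 pos [ 0.628  -0.0905  0.0909] M [[-0.07, 0.991, 0.114], [0.014, 0.115, -0.993], [-0.997, -0.068, -0.022]] F [ 0.8  0.4 -1.3] gap 0.0161 q6 -0.26
d(tool,cm) [2.6  0.53 0.65]
roll 0.0109
bracket xyz mm -3.6 -105.6 90.9 Fx,Fy,Fz [ 0.8  0.3 -1.3]
clk 12.65 pos [ 0.6263 -0.0901  0.0905] M [[-0.073, 0.991, 0.114], [0.014, 0.115, -0.993], [-0.997, -0.071, -0.023]] F [-1.1  0.  -2.2] gap 0.0163 q6 -0.26
d(tool,cm) [2.55 0.7  0.71]
roll 0.0108
bracket xyz mm -5.2 -105.1 90.5 Fx,Fy,Fz [-1.1  0.1 -2.2]
```

View pics/w8c.png

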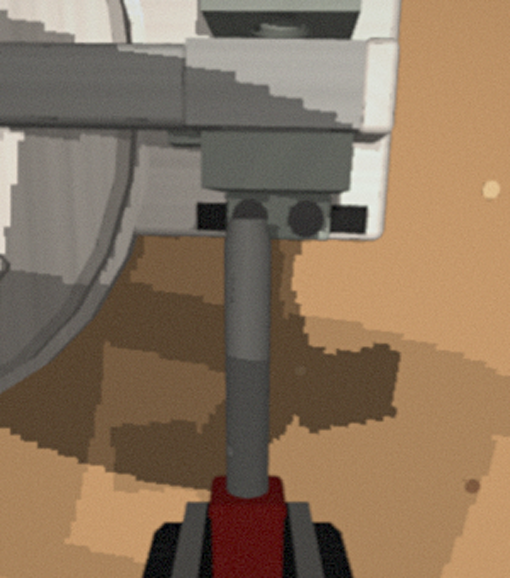

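```bash
python3 - <<'E'
from h import *
p=dict(cap('wrist'))
s=robot.read_state();T=np.eye(4);T[:3,:3]=R.from_rotvec(s['ee_rot']).as_matrix();T[:3,3]=s['ee_pos']
p['cam_to_world']=T@np.load('H.npy')
f=lambda L,z:plane(p,np.array(L,float)/1.7+[170,0],z)
fr=lambda X:np.c_[(X-B)@EX,(X-B)@EY].round(4)*1e3
print('ear front top corners, back',fr(f([(204,190),(350,190),(201,132),(353,132)],.062)))
print('ear2 front',fr(f([(204,12),(358,10)],.062)))
z=s['ee_pos'][2]-.0185
for dz in(-.002,0,.002):print('pin nose, mid',fr(f([(249.5,206),(247,350),(247,480)],z+dz)))
ins(0,-111.5,64.5)
a=p['frame'][100:140,300:330]
E
```

```text
ear front top corners, back [[-17.5 -22.9]
 [ 15.1 -22.6]
 [-18.  -10.8]
 [ 15.  -10.7]]
ear2 front [[-17.2  12.5]
 [ 14.7  12.7]]
pin nose, mid [[ -6.6 -26.2]
 [ -6.8 -57.5]
 [ -6.4 -89.7]]
pin nose, mid [[ -6.5 -26.2]
 [ -6.6 -57.1]
 [ -6.3 -88.8]]
pin nose, mid [[ -6.4 -26.2]
 [ -6.5 -56.6]
 [ -6.1 -87.9]]
clk 12.7 pos [ 0.6259 -0.09    0.0908] M [[-0.073, 0.991, 0.113], [0.014, 0.115, -0.993], [-0.997, -0.071, -0.023]] F [ 0.8 -0.9 -1.8] gap 0.0159 q6 -0.26
d(tool,cm) [2.57 0.74 0.72]
roll 0.0103
bracket xyz mm -5.6 -104.9 90.8 Fx,Fy,Fz [ 0.7 -1.  -1.8]
```

Request:
arm_command(rows=[{"dx":0,"dy":0.7,"dz":1.0,"roll":0},{"dx":1.2,"dy":0,"dz":0,"roll":0},{"dx":1.2,"dy":0,"dz":0,"roll":0}])

```text
clock: 13.0
ee_pos: [0.632, -0.0995, 0.0649]
ee_rot: [1.103, 1.327, -1.168]
ft_force: [0.0, 0.5, -1.0]
finger_gap: 0.016
```

```bash
python3 - <<'E'
from h import *
p=cap('scene','sc2.png')
ins(-.4,-110,63.5)
o=px(p,[B+[0,0,.046]])[0].round().astype(int);print(o)
cv2.imwrite('pics/sc2c.png',cv2.resize(p['frame'][o[1]-50:o[1]+50,o[0]-70:o[0]+50,::-1],None,fx=6,fy=6,interpolation=2))
E
```

```text
clk 13.05 pos [ 0.6308 -0.0993  0.0628] M [[-0.075, 0.991, 0.112], [0.015, 0.114, -0.993], [-0.997, -0.073, -0.023]] F [-0.7  0.5 -2.9] gap 0.0164 q6 -0.28
d(tool,cm) [-0.07  0.13 -0.47]
roll 0.0095
bracket xyz mm -1.7 -114.7 62.8 Fx,Fy,Fz [-0.6  0.6 -2.9]
[372 259]
```

View pics/sc2c.png

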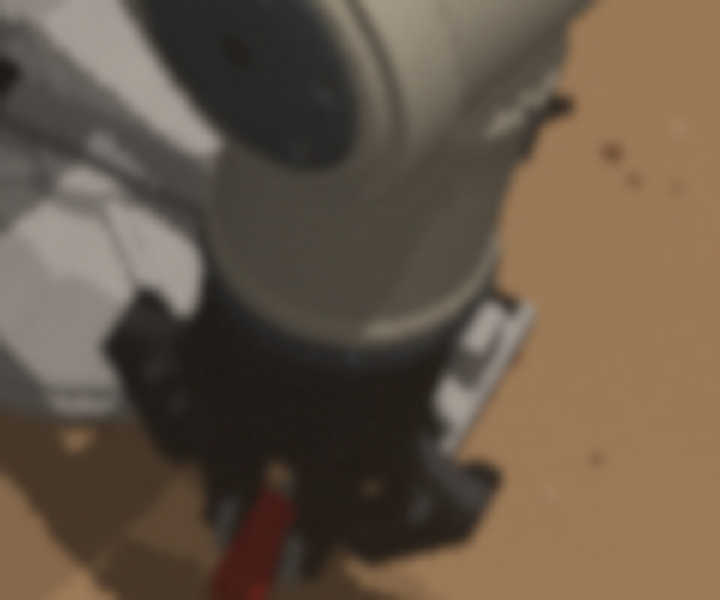

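Request:
arm_command(rows=[{"dx":-0.05,"dy":0.13,"dz":-0.5,"roll":0.009},{"dx":0,"dy":0,"dz":-0.4,"roll":0},{"dx":0,"dy":0,"dz":0,"roll":0}])

```text
clock: 13.35
ee_pos: [0.6297, -0.0892, 0.0616]
ee_rot: [1.109, 1.327, -1.179]
ft_force: [0.4, -0.3, -1.9]
finger_gap: 0.016
```

```bash
python3 - <<'E'
from h import *
ins(-.4,-100,63.5)
E
```

```text
clk 13.35 pos [ 0.6297 -0.0892  0.0616] M [[-0.078, 0.992, 0.102], [0.015, 0.104, -0.995], [-0.997, -0.076, -0.023]] F [ 0.4 -0.3 -1.9] gap 0.016 q6 -0.25
d(tool,cm) [-0.19  0.12 -0.45]
roll -0.001
bracket xyz mm -1.8 -104.4 61.6 Fx,Fy,Fz [ 0.4 -0.3 -1.9]
```

Request:
arm_command(rows=[{"dx":-0.2,"dy":0.15,"dz":-0.1,"roll":0},{"dx":-0.03,"dy":0.03,"dz":-0.3,"roll":0}])

```text
clock: 13.55
ee_pos: [0.6318, -0.0847, 0.0647]
ee_rot: [1.109, 1.326, -1.178]
ft_force: [0.7, 0.1, -1.3]
finger_gap: 0.0161
```

```bash
python3 - <<'E'
from h import *
ins(-.4,-98,63.5)
E
```

```text
clk 13.55 pos [ 0.6318 -0.0847  0.0647] M [[-0.077, 0.992, 0.102], [0.015, 0.104, -0.994], [-0.997, -0.075, -0.023]] F [ 0.7  0.1 -1.3] gap 0.0161 q6 -0.24
d(tool,cm) [ 0.13 -0.11 -0.21]
roll -0.0005
bracket xyz mm 0.7 -100.2 64.7 Fx,Fy,Fz [ 0.7  0.  -1.3]
```

Request:
arm_command(rows=[{"dx":0.1,"dy":-0.1,"dz":-0.2,"roll":0}])

```text
clock: 13.65
ee_pos: [0.6315, -0.0834, 0.0645]
ee_rot: [1.108, 1.324, -1.177]
ft_force: [2.4, -10.0, -0.4]
finger_gap: 0.0164
```

Request:
arm_command(rows=[{"dx":0,"dy":0,"dz":-0.3,"roll":0}])

```text
clock: 13.75
ee_pos: [0.6321, -0.083, 0.0652]
ee_rot: [1.104, 1.319, -1.176]
ft_force: [-0.8, -22.2, -1.1]
finger_gap: 0.0162
```

```bash
python3 - <<'E'
from h import *
ins(-.4,-95,63.5)
E
```

```text
clk 13.75 pos [ 0.6321 -0.083   0.0652] M [[-0.073, 0.992, 0.105], [0.009, 0.106, -0.994], [-0.997, -0.071, -0.016]] F [ -0.8 -22.2  -1.1] gap 0.0162 q6 -0.24
d(tool,cm) [ 0.19 -0.15 -0.35]
roll 0.0024
bracket xyz mm 1.3 -98.5 65.2 Fx,Fy,Fz [ -3.1 -22.   -1.1]
```

Request:
arm_command(rows=[{"dx":0.0,"dy":-0.15,"dz":0.25,"roll":0},{"dx":0,"dy":0,"dz":0,"roll":0}])

```text
clock: 13.95
ee_pos: [0.6313, -0.0863, 0.066]
ee_rot: [1.104, 1.317, -1.176]
ft_force: [-0.0, -0.1, -0.9]
finger_gap: 0.0161
```

```bash
python3 - <<'E'
from h import *
ins(-.4,-99,63.5)
p=cap('wrist','w9.png')
ins(-.4,-99,63.5)
cv2.imwrite('pics/w9c.png',cv2.resize(p['frame'][0:340,170:470,::-1],None,fx=1.7,fy=1.7,interpolation=2))
f=p['frame']
for v in (100,105,110,150,200,250): print(v,f[v,295:340:2,2].tolist())
for v in (75,80,85,90): print(v,f[v,265:395:3,2].tolist())
E
```

```text
clk 13.95 pos [ 0.6313 -0.0863  0.066 ] M [[-0.071, 0.992, 0.106], [0.007, 0.106, -0.994], [-0.997, -0.07, -0.015]] F [-0.  -0.1 -0.9] gap 0.0161 q6 -0.24
d(tool,cm) [ 0.26 -0.03 -0.27]
roll 0.0026
bracket xyz mm 0.1 -101.7 66.0 Fx,Fy,Fz [-0.  -0.1 -0.9]
clk 14.0 pos [ 0.6314 -0.086   0.066 ] M [[-0.071, 0.992, 0.105], [0.008, 0.106, -0.994], [-0.997, -0.07, -0.015]] F [ 0.2  1.2 -1.4] gap 0.0163 q6 -0.24
d(tool,cm) [ 0.26 -0.04 -0.24]
roll 0.0025
bracket xyz mm 0.2 -101.5 66.0 Fx,Fy,Fz [ 0.3  1.1 -1.4]
100 [94, 92, 96, 91, 91, 99, 97, 95, 94, 97, 99, 98, 96, 96, 92, 93, 96, 97, 93, 90, 94, 92, 98]
105 [95, 96, 93, 96, 95, 94, 93, 95, 97, 99, 95, 94, 99, 94, 95, 93, 93, 92, 99, 98, 97, 101, 97]
110 [95, 92, 97, 97, 98, 99, 97, 98, 96, 101, 96, 95, 94, 91, 94, 86, 92, 99, 89, 99, 99, 96, 96]
150 [79, 77, 71, 66, 77, 86, 85, 95, 94, 100, 100, 94, 100, 92, 91, 82, 80, 64, 77, 91, 78, 66, 51]
200 [49, 53, 46, 57, 76, 74, 87, 98, 97, 100, 96, 97, 95, 91, 84, 81, 74, 53, 50, 49, 50, 47, 54]
250 [47, 54, 50, 53, 55, 66, 68, 72, 73, 69, 74, 78, 74, 73, 67, 67, 62, 50, 48, 47, 44, 47, 45]
75 [106, 106, 104, 105, 103, 106, 105, 108, 102, 106, 110, 111, 106, 106, 100, 103, 109, 102, 104, 102, 102, 104, 105, 105, 107, 104, 106, 109, 106, 100, 109, 108, 110, 105, 108, 107, 104, 113, 134, 137, 133, 129, 127, 213]
80 [55, 52, 54, 51, 62, 61, 67, 61, 63, 62, 66, 57, 61, 63, 57, 57, 60, 59, 64, 64, 63, 64, 67, 64, 66, 64, 60, 63, 64, 61, 62, 43, 50, 50, 41, 45, 58, 77, 89, 91, 83, 88, 91, 92]
85 [98, 94, 87, 92, 91, 94, 90, 93, 97, 92, 90, 94, 94, 87, 95, 96, 97, 95, 101, 100, 99, 97, 95, 97, 96, 98, 92, 95, 97, 92, 99, 98, 97, 95, 97, 95, 72, 65, 70, 66, 65, 97, 196, 195]
90 [91, 95, 90, 94, 89, 95, 92, 90, 94, 91, 91, 93, 96, 98, 99, 100, 94, 94, 101, 95, 97, 97, 98, 97, 96, 97, 97, 94, 101, 97, 101, 100, 97, 96, 95, 130, 119, 105, 104, 103, 92, 103, 138, 196]
```

View pics/w9c.png

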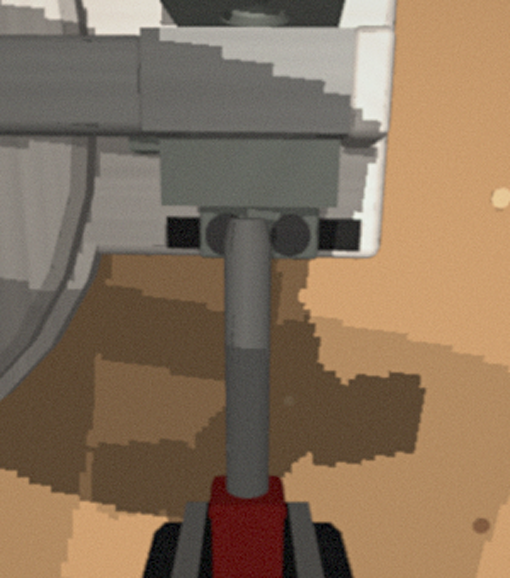

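```bash
python3 - <<'E'
from h import *
p=dict(cap('wrist'))
s=robot.read_state();T=np.eye(4);T[:3,:3]=R.from_rotvec(s['ee_rot']).as_matrix();T[:3,3]=s['ee_pos']
p['cam_to_world']=T@np.load('H.npy')
f=lambda L,z:plane(p,np.array(L,float)/1.7+[170,0],z)
fr=lambda X:np.c_[(X-B)@EX,(X-B)@EY].round(4)*1e3
print('ear',fr(f([(162,206),(338,206),(160,138),(341,138)],.062)))
print('foot bolts/edges',fr(f([(200,255),(318,255)],.029)))
for z in(.044,.047,.05):print('pin',z,fr(f([(249,217),(248,300),(247,480)],z)))
ins(-.4,-99,63.5)
E
```

```text
ear [[-15.6 -22.6]
 [ 17.4 -22.4]
 [-15.6 -10.6]
 [ 17.4 -10.7]]
foot bolts/edges [[-13.3 -34.3]
 [ 15.3 -34.1]]
pin 0.044 [[ -0.3 -25. ]
 [ -0.5 -42.8]
 [ -0.6 -86.8]]
pin 0.047 [[ -0.1 -24.9]
 [ -0.3 -42.4]
 [ -0.3 -85.4]]
pin 0.05 [[  0.1 -24.8]
 [ -0.1 -41.9]
 [ -0.1 -84.1]]
clk 14.05 pos [ 0.6313 -0.0858  0.0659] M [[-0.071, 0.992, 0.106], [0.008, 0.106, -0.994], [-0.997, -0.07, -0.015]] F [ 1.3  1.1 -1.3] gap 0.0163 q6 -0.24
d(tool,cm) [ 0.25 -0.04 -0.22]
roll 0.0026
bracket xyz mm 0.2 -101.3 65.9 Fx,Fy,Fz [ 1.4  1.  -1.3]
```

Relative to the ear, x was nearly right at the first touch, so the height must be off. I'll go lower.

Request:
arm_command(rows=[{"dx":0.3,"dy":0.1,"dz":0.0,"roll":0},{"dx":0,"dy":0,"dz":0,"roll":0}])

```text
clock: 14.25
ee_pos: [0.6321, -0.0851, 0.0626]
ee_rot: [1.105, 1.318, -1.176]
ft_force: [-0.8, -0.1, -2.2]
finger_gap: 0.0164
```

```bash
python3 - <<'E'
from h import *
ins(1.0,-99,62.5)
E
```

```text
clk 14.25 pos [ 0.6321 -0.0851  0.0626] M [[-0.071, 0.992, 0.106], [0.008, 0.106, -0.994], [-0.997, -0.07, -0.016]] F [-0.8 -0.1 -2.2] gap 0.0164 q6 -0.24
d(tool,cm) [ 0.01  0.   -0.16]
roll 0.0026
bracket xyz mm 1.0 -100.6 62.6 Fx,Fy,Fz [-0.8 -0.  -2.2]
```

Exactly at the target. I'll advance in small rows.

Request:
arm_command(rows=[{"dx":0,"dy":0,"dz":-0.2,"roll":0}])

```text
clock: 14.35
ee_pos: [0.6319, -0.0831, 0.0625]
ee_rot: [1.105, 1.318, -1.176]
ft_force: [0.8, -7.1, -0.8]
finger_gap: 0.0165
```

Request:
arm_command(rows=[{"dx":0,"dy":0,"dz":-0.1,"roll":0}])

```text
clock: 14.45
ee_pos: [0.6319, -0.0827, 0.0625]
ee_rot: [1.103, 1.318, -1.176]
ft_force: [0.6, -7.7, -0.9]
finger_gap: 0.0164
```

```bash
python3 - <<'E'
from h import *
ins(1.0,-97,62.5)
E
```

```text
clk 14.45 pos [ 0.6319 -0.0827  0.0625] M [[-0.071, 0.992, 0.106], [0.007, 0.107, -0.994], [-0.997, -0.07, -0.014]] F [ 0.6 -7.7 -0.9] gap 0.0164 q6 -0.24
d(tool,cm) [-0.   -0.01 -0.12]
roll 0.0034
bracket xyz mm 1.1 -98.2 62.5 Fx,Fy,Fz [-0.2 -7.7 -0.9]
```

```bash
cat > fit.py <<'E'
from h import *
from scipy.optimize import least_squares
def edges(fn,rows):
    f=cv2.imread(fn).astype(float);f=cv2.GaussianBlur(f,(1,5),0,sigmaX=0.1,sigmaY=1.5)
    S=f[:,:,2]-f[:,:,0]   # R-B: brown high, steel ~0
    out=[]
    for v in rows:
        a=S[v];mid=a[311:320].mean()
        l=a[285:296].mean();r=a[336:347].mean();
        def cross(us,bg):
            t=(mid+bg)/2
            for u in us:
                w_=u+np.sign(us[1]-us[0])
                if (a[u]-t)*(a[w_]-t)<=0 and a[w_]!=a[u]: return u+(t-a[u])/(a[w_]-a[u])*(w_-u)
        L=cross(list(range(315,290,-1)),l);Rr=cross(list(range(315,340)),r)
        if L and Rr: out.append((v,L,Rr))
    return np.array(out)
p=dict(cap('wrist'));p['cam_to_world']=np.eye(4);H=np.load('H.npy')
K=np.array([[p['fx'],0,p['cx']],[0,p['fy'],p['cy']],[0,0,1]]);D=np.array(p['dist_coeffs'],float)
def rays(uv):
    n=cv2.undistortPoints(np.array(uv,float).reshape(-1,1,2),K,D)[:,0];d=np.c_[n,np.ones(len(n))]@H[:3,:3].T
    return d/np.linalg.norm(d,axis=1)[:,None]
def fit(fn,rows):
    e=edges(fn,rows);C=H[:3,3]
    dL=rays(e[:,[0]]*0+np.c_[e[:,1]] if 0 else np.c_[e[:,1],e[:,0]]);dR=rays(np.c_[e[:,2],e[:,0]])
    def res(q):
        x,y,th,ps=q;A=np.array([x,y,-.05]);d=np.array([np.sin(th),np.sin(ps),-1]);d/=np.linalg.norm(d)
        o=[]
        for dd in(dL,dR):
            n=np.cross(dd,d);n/=np.linalg.norm(n,axis=1)[:,None];o.append(np.abs(n@(A-C))-.005)
        return np.concatenate(o)*1e3
    s=least_squares(res,[.018,.001,0,0],loss='soft_l1',f_scale=.1);cov=np.linalg.inv(s.jac.T@s.jac)*(s.fun**2).mean()
    print(fn,len(e),'x,y(at 50mm fwd),pitch down,yaw',s.x.round(4),'sd',np.sqrt(np.diag(cov)).round(4),'rms mm',np.sqrt((s.fun**2).mean()).round(3),'nose x',(s.x[0]+.0255*s.x[2]).round(4))
if __name__=='__main__':
    fit('pics/w7.png',range(142,270));fit('pics/w8.png',range(142,275));fit('pics/w9.png',range(150,275))
    e=edges('pics/w7.png',range(142,270,16));print(e.round(1).tolist())
E
python3 fit.py
```

```text
Traceback (most recent call last):
  File "fit.py", line 35, in <module>
    fit('pics/w7.png',range(142,270));fit('pics/w8.png',range(142,275));fit('pics/w9.png',range(150,275))
    ~~~^^^^^^^^^^^^^^^^^^^^^^^^^^^^^^
  File "fit.py", line 24, in fit
    e=edges(fn,rows);C=H[:3,3]
  File "fit.py", line 4, in edges
    f=cv2.imread(fn).astype(float);f=cv2.GaussianBlur(f,(1,5),0,sigmaX=0.1,sigmaY=1.5)
                                     ~~~~~~~~~~~~~~~~^^^^^^^^^^^^^^^^^^^^^^^^^^^^^^^^^
cv2.error: OpenCV(4.12.0) :-1: error: (-5:Bad argument) in function 'GaussianBlur'
> Overload resolution failed:
>  - argument for GaussianBlur() given by name ('sigmaX') and position (3)
>  - argument for GaussianBlur() given by name ('sigmaX') and position (3)
```

```bash
sed -i 's/cv2.GaussianBlur(f,(1,5),0,sigmaX=0.1,sigmaY=1.5)/cv2.blur(f,(1,5))/' fit.py; python3 fit.py
```

```text
pics/w7.png 128 x,y(at 50mm fwd),pitch down,yaw [0.0187 0.0008 0.0576 0.0008] sd [0.0003 0.     0.0188 0.0007] rms mm 0.125 nose x 0.0202
pics/w8.png 133 x,y(at 50mm fwd),pitch down,yaw [ 0.0166  0.0009 -0.0662  0.0041] sd [0.0003 0.     0.016  0.0006] rms mm 0.113 nose x 0.0149
pics/w9.png 125 x,y(at 50mm fwd),pitch down,yaw [ 0.0169  0.0008 -0.0602  0.0031] sd [0.0007 0.     0.0438 0.0016] rms mm 0.317 nose x 0.0154
[[142.0, 301.6, 328.9], [158.0, 301.5, 329.0], [174.0, 301.8, 328.8], [190.0, 301.8, 328.6], [206.0, 302.1, 328.4], [222.0, 302.4, 328.0], [238.0, 302.4, 328.0], [254.0, 302.0, 328.9]]
```

Request:
arm_command(rows=[{"dx":0,"dy":0,"dz":-0.15,"roll":0}])

```text
clock: 14.65
ee_pos: [0.6318, -0.0815, 0.0624]
ee_rot: [1.103, 1.317, -1.176]
ft_force: [0.2, -2.5, -3.8]
finger_gap: 0.0165
```

Request:
arm_command(rows=[{"dx":0.12,"dy":0,"dz":-0.08,"roll":0}])

```text
clock: 14.75
ee_pos: [0.6316, -0.0806, 0.0612]
ee_rot: [1.103, 1.317, -1.176]
ft_force: [0.0, 0.3, -1.3]
finger_gap: 0.016
```

```bash
python3 - <<'E'
from h import *
ins(1.0,-97,62.5)
E
```

```text
clk 14.75 pos [ 0.6316 -0.0806  0.0612] M [[-0.071, 0.992, 0.106], [0.006, 0.107, -0.994], [-0.997, -0.07, -0.014]] F [ 0.   0.3 -1.3] gap 0.016 q6 -0.23
d(tool,cm) [-0.13 -0.01  0.09]
roll 0.0033
bracket xyz mm 1.0 -96.1 61.2 Fx,Fy,Fz [ 0.1  0.3 -1.3]
```

The nose is slipping in: it is past the face with no force. I'll keep going.

Request:
arm_command(rows=[{"dx":0,"dy":0,"dz":-0.2,"roll":0},{"dx":0,"dy":0,"dz":-0.2,"roll":0}])

```text
clock: 14.95
ee_pos: [0.6309, -0.0759, 0.0609]
ee_rot: [1.103, 1.318, -1.176]
ft_force: [0.5, -0.8, -2.8]
finger_gap: 0.0167
```

Request:
arm_command(rows=[{"dx":0,"dy":0,"dz":-0.2,"roll":0},{"dx":0,"dy":0,"dz":-0.2,"roll":0}])

```text
clock: 15.15
ee_pos: [0.6304, -0.0712, 0.0609]
ee_rot: [1.103, 1.318, -1.176]
ft_force: [0.4, -0.7, -2.3]
finger_gap: 0.0162
```

```bash
python3 - <<'E'
from h import *
ins(1.0,-80,61.5)
E
```

```text
clk 15.15 pos [ 0.6304 -0.0712  0.0609] M [[-0.072, 0.992, 0.106], [0.007, 0.107, -0.994], [-0.997, -0.071, -0.015]] F [ 0.4 -0.7 -2.3] gap 0.0162 q6 -0.22
d(tool,cm) [-0.05  0.02 -0.66]
roll 0.0032
bracket xyz mm 0.8 -86.6 60.9 Fx,Fy,Fz [ 0.3 -0.7 -2.3]
```

Request:
arm_command(rows=[{"dx":-0.02,"dy":0,"dz":-0.2,"roll":0},{"dx":0,"dy":0,"dz":-0.2,"roll":0}])

```text
clock: 15.35
ee_pos: [0.63, -0.0668, 0.0611]
ee_rot: [1.103, 1.318, -1.176]
ft_force: [0.8, -1.4, -3.3]
finger_gap: 0.0164
```

Request:
arm_command(rows=[{"dx":0,"dy":0,"dz":-0.2,"roll":0},{"dx":0,"dy":0,"dz":-0.2,"roll":0}])

```text
clock: 15.55
ee_pos: [0.6295, -0.0625, 0.0611]
ee_rot: [1.103, 1.318, -1.176]
ft_force: [0.0, -1.9, -2.8]
finger_gap: 0.0166
```

Request:
arm_command(rows=[{"dx":0,"dy":0,"dz":-0.2,"roll":0},{"dx":0,"dy":0,"dz":-0.2,"roll":0}])

```text
clock: 15.75
ee_pos: [0.6289, -0.0583, 0.0612]
ee_rot: [1.103, 1.318, -1.176]
ft_force: [0.8, -1.1, -2.2]
finger_gap: 0.0161
```

```bash
python3 - <<'E'
from h import *
ins(1.0,-65,61.5)
E
```

```text
clk 15.75 pos [ 0.6289 -0.0583  0.0612] M [[-0.072, 0.992, 0.107], [0.007, 0.107, -0.994], [-0.997, -0.071, -0.015]] F [ 0.8 -1.1 -2.2] gap 0.0161 q6 -0.2
d(tool,cm) [-0.02  0.04 -0.86]
roll 0.0036
bracket xyz mm 0.7 -73.6 61.2 Fx,Fy,Fz [ 0.6 -1.2 -2.2]
```

Request:
arm_command(rows=[{"dx":0,"dy":0,"dz":-0.2,"roll":0},{"dx":0,"dy":0,"dz":-0.2,"roll":0}])

```text
clock: 15.95
ee_pos: [0.6283, -0.054, 0.0611]
ee_rot: [1.102, 1.318, -1.176]
ft_force: [0.5, -1.7, -3.4]
finger_gap: 0.0162
```

Request:
arm_command(rows=[{"dx":0,"dy":0,"dz":-0.2,"roll":0},{"dx":0,"dy":0,"dz":-0.15,"roll":0}])

```text
clock: 16.15
ee_pos: [0.6278, -0.0501, 0.0612]
ee_rot: [1.102, 1.319, -1.176]
ft_force: [0.5, -1.4, -1.1]
finger_gap: 0.0161
```

Request:
arm_command(rows=[{"dx":0,"dy":0,"dz":-0.15,"roll":0},{"dx":0,"dy":0,"dz":-0.15,"roll":0}])

```text
clock: 16.35
ee_pos: [0.6274, -0.0468, 0.0612]
ee_rot: [1.102, 1.319, -1.176]
ft_force: [0.1, -1.4, -3.1]
finger_gap: 0.0163
```

```bash
python3 - <<'E'
from h import *
ins(1.0,-55,61.5)
E
```

```text
clk 16.35 pos [ 0.6274 -0.0468  0.0612] M [[-0.072, 0.992, 0.107], [0.007, 0.107, -0.994], [-0.997, -0.071, -0.015]] F [ 0.1 -1.4 -3.1] gap 0.0163 q6 -0.19
d(tool,cm) [-0.03  0.07 -0.71]
roll 0.0038
bracket xyz mm 0.3 -62.1 61.2 Fx,Fy,Fz [-0.  -1.4 -3.1]
```

Request:
arm_command(rows=[{"dx":0,"dy":0.02,"dz":-0.15,"roll":0},{"dx":0,"dy":0.02,"dz":-0.15,"roll":0}])

```text
clock: 16.55
ee_pos: [0.6274, -0.0435, 0.0612]
ee_rot: [1.102, 1.319, -1.176]
ft_force: [-0.8, -0.9, -2.8]
finger_gap: 0.0162
```

Request:
arm_command(rows=[{"dx":0,"dy":0,"dz":-0.15,"roll":0},{"dx":0,"dy":0,"dz":-0.15,"roll":0}])

```text
clock: 16.75
ee_pos: [0.6273, -0.0404, 0.0613]
ee_rot: [1.102, 1.318, -1.176]
ft_force: [1.4, -2.7, -4.2]
finger_gap: 0.0166
```

Request:
arm_command(rows=[{"dx":0,"dy":0,"dz":-0.15,"roll":0},{"dx":0,"dy":0,"dz":-0.15,"roll":0}])

```text
clock: 16.95
ee_pos: [0.6271, -0.0372, 0.0613]
ee_rot: [1.102, 1.318, -1.176]
ft_force: [1.1, -1.7, -3.8]
finger_gap: 0.0162
```

```bash
python3 - <<'E'
from h import *
ins(1.0,-37.5,61.5)
E
```

```text
clk 16.95 pos [ 0.6271 -0.0372  0.0613] M [[-0.072, 0.992, 0.107], [0.007, 0.107, -0.994], [-0.997, -0.071, -0.014]] F [ 1.1 -1.7 -3.8] gap 0.0162 q6 -0.17
d(tool,cm) [-0.   0.  -1.5]
roll 0.0036
bracket xyz mm 1.0 -52.5 61.3 Fx,Fy,Fz [ 1.  -1.8 -3.8]
```

Request:
arm_command(rows=[{"dx":0,"dy":0,"dz":-0.2,"roll":0},{"dx":0,"dy":0,"dz":-0.2,"roll":0}])

```text
clock: 17.15
ee_pos: [0.6267, -0.0331, 0.0613]
ee_rot: [1.102, 1.318, -1.176]
ft_force: [0.1, -2.4, -3.9]
finger_gap: 0.0165
```

Request:
arm_command(rows=[{"dx":0,"dy":0,"dz":-0.2,"roll":0},{"dx":0,"dy":0,"dz":-0.2,"roll":0}])

```text
clock: 17.35
ee_pos: [0.6262, -0.0288, 0.0613]
ee_rot: [1.102, 1.318, -1.176]
ft_force: [1.4, -1.8, -4.2]
finger_gap: 0.0161
```

Request:
arm_command(rows=[{"dx":0,"dy":0,"dz":-0.1,"roll":0},{"dx":0,"dy":0,"dz":-0.1,"roll":0}])

```text
clock: 17.55
ee_pos: [0.626, -0.0264, 0.0614]
ee_rot: [1.102, 1.318, -1.176]
ft_force: [0.6, -1.6, -3.5]
finger_gap: 0.0163
```

```bash
python3 - <<'E'
from h import *
ins(1.0,-37.5,61.5)
E
```

```text
clk 17.55 pos [ 0.626  -0.0264  0.0614] M [[-0.072, 0.992, 0.107], [0.006, 0.107, -0.994], [-0.997, -0.071, -0.014]] F [ 0.6 -1.6 -3.5] gap 0.0163 q6 -0.16
d(tool,cm) [-0.01 -0.   -0.41]
roll 0.0037
bracket xyz mm 1.0 -41.6 61.4 Fx,Fy,Fz [ 0.4 -1.6 -3.5]
```

Request:
arm_command(rows=[{"dx":0,"dy":0,"dz":-0.1,"roll":0},{"dx":0,"dy":0,"dz":-0.1,"roll":0}])

```text
clock: 17.75
ee_pos: [0.6258, -0.0242, 0.0614]
ee_rot: [1.102, 1.318, -1.176]
ft_force: [1.0, -1.6, -4.2]
finger_gap: 0.0161
```

Request:
arm_command(rows=[{"dx":0,"dy":0,"dz":-0.08,"roll":0}])

```text
clock: 17.85
ee_pos: [0.6257, -0.0234, 0.0614]
ee_rot: [1.102, 1.318, -1.176]
ft_force: [0.6, -1.9, -3.2]
finger_gap: 0.016
```

Request:
arm_command(rows=[{"dx":0,"dy":0,"dz":-0.08,"roll":0}])

```text
clock: 17.95
ee_pos: [0.6256, -0.0226, 0.0614]
ee_rot: [1.102, 1.318, -1.176]
ft_force: [-0.4, -1.4, -3.7]
finger_gap: 0.0167
```

Request:
arm_command(rows=[{"dx":0,"dy":0,"dz":-0.08,"roll":0}])

```text
clock: 18.05
ee_pos: [0.6256, -0.0221, 0.0615]
ee_rot: [1.102, 1.317, -1.176]
ft_force: [0.8, -7.8, -4.5]
finger_gap: 0.0162
```

Request:
arm_command(rows=[{"dx":0,"dy":0,"dz":-0.07,"roll":0}])

```text
clock: 18.15
ee_pos: [0.6255, -0.022, 0.0615]
ee_rot: [1.101, 1.317, -1.176]
ft_force: [1.4, -6.9, -4.6]
finger_gap: 0.0163
```

```bash
python3 - <<'E'
from h import *
ins(1.0,-37.5,61.5)
p=cap('wrist','w10.png')
marks(p,['pin_mid','pin','lever_eye','stop'],1)
f=cv2.imread('pics/w10.png')
print([ (v,f[v,315].tolist()) for v in range(230,310,5)])
E
```

```text
clk 18.15 pos [ 0.6255 -0.022   0.0615] M [[-0.071, 0.992, 0.107], [0.005, 0.108, -0.994], [-0.997, -0.071, -0.012]] F [ 1.4 -6.9 -4.6] gap 0.0163 q6 -0.15
d(tool,cm) [-0.   -0.    0.03]
roll 0.0045
bracket xyz mm 1.0 -37.2 61.5 Fx,Fy,Fz [ 0.7 -7.  -4.6]
pin 0.69 [ 0.4308 -0.1778  0.0086] [  5. 454.]
lever_eye 0.63 [0.6223 0.0181 0.0419] [320. 222.]
stop 0.75 [0.6376 0.0154 0.0398] [357. 231.]
[(230, [79, 81, 83]), (235, [73, 73, 77]), (240, [69, 69, 73]), (245, [74, 74, 78]), (250, [69, 72, 75]), (255, [69, 75, 72]), (260, [77, 77, 79]), (265, [66, 67, 66]), (270, [53, 60, 58]), (275, [59, 65, 63]), (280, [77, 81, 79]), (285, [66, 72, 68]), (290, [72, 77, 74]), (295, [69, 75, 73]), (300, [69, 75, 69]), (305, [52, 55, 77])]
```

Request:
arm_command(grip=5, rows=[{"dx":0,"dy":0,"dz":0,"roll":0},{"dx":0,"dy":0,"dz":0,"roll":0},{"dx":0,"dy":0,"dz":0,"roll":0},{"dx":0,"dy":0,"dz":0,"roll":0}])

```text
clock: 18.8
ee_pos: [0.6259, -0.0212, 0.0625]
ee_rot: [1.103, 1.317, -1.175]
ft_force: [0.5, 0.5, 0.7]
finger_gap: 0.0505
```

Request:
arm_command(rows=[{"dx":-1,"dy":0,"dz":0,"roll":0},{"dx":-2,"dy":0,"dz":0,"roll":0},{"dx":-4,"dy":0,"dz":0,"roll":0},{"dx":-4,"dy":0,"dz":2,"roll":0},{"dx":-2,"dy":0,"dz":3,"roll":0},{"dx":0,"dy":0,"dz":0,"roll":0}])

```text
clock: 19.4
ee_pos: [0.6409, -0.0718, 0.1995]
ee_rot: [1.101, 1.318, -1.174]
ft_force: [1.7, 0.2, 1.1]
finger_gap: 0.0499
```

```bash
python3 - <<'E'
from h import *
ins(0,-37.5,160)
p=cap('wrist','w11.png')
def rel(X):d=X-B;return (EX@d*1e3).round(1),(EY@d*1e3).round(1),(d[2]*1e3).round(1)
for n in('pin_mid','pin','pin_handle','lever_eye','lever_bar','stop','bracket'):
    for r in robot.mark_of(n,p)[:2]: print(n,round(r['conf'],2),rel(w(p,r['position'])))
f=p['frame'].astype(int);m=((f[:,:,0]>60)&(f[:,:,1]<0.4*f[:,:,0])&(f[:,:,2]<0.4*f[:,:,0])).astype('uint8')
n,l,st,ce=cv2.connectedComponentsWithStats(m);i=1+np.argmax(st[1:,4])
c,s,th=cv2.minAreaRect(np.argwhere(l==i)[:,::-1].astype(np.float32));print('red',st[i],c,s,th)
print('handle corners mm',[rel(x) for x in plane(p,cv2.boxPoints((c,s,th)),.055)])
E
```

```text
clk 19.4 pos [ 0.6409 -0.0718  0.1995] M [[-0.071, 0.991, 0.109], [0.006, 0.11, -0.994], [-0.997, -0.07, -0.014]] F [1.7 0.2 1.1] gap 0.0499 q6 -0.22
d(tool,cm) [ 4.09 -0.8  -5.03]
roll 0.0061
bracket xyz mm 11.2 -88.3 199.5 Fx,Fy,Fz [1.7 0.1 1.1]
pin_mid 0.97 (np.float64(1.7), np.float64(4.0), np.float64(45.3))
pin_mid 0.88 (np.float64(-212.6), np.float64(-196.9), np.float64(7.6))
pin 0.84 (np.float64(-209.8), np.float64(-173.9), np.float64(8.4))
pin 0.76 (np.float64(-1.1), np.float64(-24.5), np.float64(42.3))
pin_handle 0.95 (np.float64(1.6), np.float64(-41.1), np.float64(42.1))
pin_handle 0.93 (np.float64(-206.4), np.float64(-152.4), np.float64(7.6))
lever_eye 0.85 (np.float64(-1.4), np.float64(-0.1), np.float64(38.3))
lever_bar 0.88 (np.float64(-74.2), np.float64(4.1), np.float64(47.0))
stop 0.67 (np.float64(19.2), np.float64(-4.1), np.float64(40.5))
bracket 0.82 (np.float64(1.6), np.float64(2.7), np.float64(42.0))
red [ 302  141   26   55 1305] (314.5, 168.0) (54.0, 25.0) 90.0
handle corners mm [(np.float64(-7.9), np.float64(-24.6), np.float64(55.0)), (np.float64(9.5), np.float64(-24.4), np.float64(55.0)), (np.float64(10.1), np.float64(-62.2), np.float64(55.0)), (np.float64(-8.1), np.float64(-62.6), np.float64(55.0))]
```

```bash
python3 - <<'E'
from h import *
p=cap('wrist','w12.png');f=cv2.imread('pics/w12.png')
for v in range(116,150,2): print(v,f[v,306].tolist(),f[v,322].tolist(),f[v,336].tolist())
for y,z in((-24,.062),(-23,.062),(-12,.062),(-24,.055),(-25,.055),(-26,.055)): print(y,z,px(p,[B+EY*y/1e3+[0,0,z]]).round(1))
# eye end vs stop
row=[(u,f[88,u].tolist()) for u in range(330,380,3)];print(row)
E
```

```text
116 [89, 94, 96] [88, 91, 93] [88, 92, 92]
118 [83, 90, 89] [83, 89, 91] [90, 95, 94]
120 [65, 72, 70] [76, 84, 81] [63, 68, 64]
122 [76, 80, 79] [74, 77, 77] [74, 82, 78]
124 [77, 82, 81] [79, 85, 87] [82, 89, 88]
126 [81, 85, 85] [79, 83, 86] [78, 85, 83]
128 [70, 73, 74] [77, 85, 79] [58, 65, 62]
130 [79, 86, 85] [82, 88, 88] [81, 89, 87]
132 [81, 85, 86] [80, 87, 87] [80, 88, 85]
134 [75, 85, 83] [83, 86, 84] [79, 84, 84]
136 [84, 90, 86] [82, 85, 82] [78, 86, 83]
138 [79, 87, 85] [77, 85, 84] [83, 89, 90]
140 [83, 87, 84] [82, 88, 87] [75, 82, 82]
142 [76, 84, 81] [76, 85, 80] [77, 82, 81]
144 [78, 81, 82] [83, 86, 84] [73, 82, 82]
146 [82, 89, 88] [75, 80, 77] [80, 87, 84]
148 [64, 67, 68] [33, 35, 95] [79, 82, 83]
-24 0.062 [[317.5 147.8]]
-23 0.062 [[317.6 146.3]]
-12 0.062 [[317.7 129.1]]
-24 0.055 [[318.3 147.1]]
-25 0.055 [[318.3 148.6]]
-26 0.055 [[318.2 150.1]]
[(330, [77, 84, 81]), (333, [80, 87, 85]), (336, [75, 80, 78]), (339, [79, 85, 83]), (342, [82, 89, 84]), (345, [88, 96, 92]), (348, [204, 217, 211]), (351, [203, 215, 208]), (354, [199, 212, 205]), (357, [199, 212, 204]), (360, [202, 213, 204]), (363, [176, 186, 192]), (366, [98, 126, 154]), (369, [92, 130, 171]), (372, [94, 133, 172]), (375, [92, 130, 172]), (378, [95, 135, 174])]
```

```bash
python3 - <<'E'
from h import *
p=cap('wrist','w13.png');f=cv2.imread('pics/w13.png')
for x in(-20,0,10,20,24): print(x,px(p,[B+EX*x/1e3+[0,0,.057]]).round(1))
v=int(px(p,[B+[0,0,.057]])[0,1])
for vv in(v-6,v,v+6):print(vv,[(u,int(f[vv,u].mean())) for u in range(325,375,2)])
ins(0,0,200)
E
```

```text
-20 [[288.1 109.5]]
0 [[318.2 109.7]]
10 [[333.4 109.8]]
20 [[348.7 110. ]]
24 [[354.8 110. ]]
103 [(325, 93), (327, 90), (329, 93), (331, 94), (333, 91), (335, 95), (337, 93), (339, 90), (341, 92), (343, 97), (345, 152), (347, 133), (349, 139), (351, 192), (353, 200), (355, 199), (357, 199), (359, 191), (361, 152), (363, 161), (365, 122), (367, 130), (369, 134), (371, 133), (373, 135)]
109 [(325, 88), (327, 89), (329, 89), (331, 88), (333, 88), (335, 92), (337, 88), (339, 88), (341, 87), (343, 117), (345, 152), (347, 136), (349, 150), (351, 202), (353, 204), (355, 207), (357, 203), (359, 182), (361, 160), (363, 165), (365, 125), (367, 131), (369, 134), (371, 133), (373, 130)]
115 [(325, 86), (327, 90), (329, 86), (331, 86), (333, 90), (335, 88), (337, 88), (339, 91), (341, 87), (343, 127), (345, 156), (347, 138), (349, 156), (351, 199), (353, 203), (355, 198), (357, 201), (359, 179), (361, 154), (363, 152), (365, 127), (367, 136), (369, 133), (371, 134), (373, 133)]
clk 19.9 pos [ 0.6383 -0.0685  0.1944] M [[-0.079, 0.991, 0.111], [0.008, 0.112, -0.994], [-0.997, -0.077, -0.017]] F [-0.2 -0.5 -0.2] gap 0.0501 q6 -0.22
d(tool,cm) [-0.35 -0.85 -8.49]
roll 0.008
bracket xyz mm 8.9 -84.7 194.4 Fx,Fy,Fz [-0.2 -0.4 -0.2]
```

```bash
python3 - <<'E'
from h import *
p=cap('wrist','w14.png');f=cv2.imread('pics/w14.png').astype(float)
v=int(px(p,[B+[0,0,.057]])[0,1])
g=f[v-6:v+7].mean(2).mean(0);print('now',[(u,round(g[u])) for u in list(range(274,300))+list(range(338,366))])
h=cv2.imread('pics/w9.png').astype(float)[45:54].mean(2).mean(0);print('w9',[(u,round(h[u])) for u in list(range(240,266))+list(range(366,402,1))])
print('x of u', [(u,((plane(p,[(u,v)],.057)-B)@EX*1e3).round(1)) for u in(280,285,290,343,346,350)])
r=[(n,[((w(p,k['position'])-B)@EX*1e3).round(1) for k in robot.mark_of(n,p)[:1]]) for n in('lever_eye','stop','lever_bar')];print(r)
E
```

```text
now [(274, 90), (275, 90), (276, 91), (277, 90), (278, 89), (279, 91), (280, 91), (281, 90), (282, 91), (283, 90), (284, 90), (285, 87), (286, 79), (287, 81), (288, 88), (289, 89), (290, 88), (291, 88), (292, 89), (293, 89), (294, 88), (295, 89), (296, 87), (297, 89), (298, 88), (299, 89), (338, 90), (339, 91), (340, 91), (341, 90), (342, 100), (343, 125), (344, 149), (345, 157), (346, 152), (347, 134), (348, 128), (349, 158), (350, 187), (351, 200), (352, 202), (353, 202), (354, 202), (355, 204), (356, 205), (357, 204), (358, 197), (359, 178), (360, 157), (361, 159), (362, 173), (363, 153), (364, 130), (365, 130)]
w9 [(240, 103), (241, 103), (242, 103), (243, 102), (244, 104), (245, 102), (246, 103), (247, 105), (248, 104), (249, 104), (250, 95), (251, 83), (252, 90), (253, 99), (254, 101), (255, 100), (256, 102), (257, 102), (258, 101), (259, 100), (260, 101), (261, 102), (262, 100), (263, 102), (264, 101), (265, 100), (366, 176), (367, 175), (368, 176), (369, 175), (370, 176), (371, 175), (372, 175), (373, 176), (374, 176), (375, 175), (376, 175), (377, 177), (378, 193), (379, 211), (380, 222), (381, 226), (382, 227), (383, 227), (384, 227), (385, 228), (386, 227), (387, 227), (388, 227), (389, 227), (390, 227), (391, 226), (392, 226), (393, 226), (394, 226), (395, 224), (396, 219), (397, 209), (398, 197), (399, 180), (400, 148), (401, 144)]
x of u [(280, array([-25.3])), (285, array([-21.9])), (290, array([-18.6])), (343, array([16.4])), (346, array([18.4])), (350, array([21.]))]
[('lever_eye', [np.float64(2.5)]), ('stop', [np.float64(18.9)]), ('lever_bar', [np.float64(-74.6)])]
```

```bash
python3 -c "
from h import *
print(robot.finish_job())"
```

```text
the job is handed in; nothing more can be done
None
```

The pin is home through ear, eye and ear, the lever lies against its stop, and the job was handed in at about 20 s of the 64 s. The hand-in gave no verdict.

**What I did:**
- I gripped the lever by its bar and drew it along until it met the stop at about 8 N.
- Letting go of the stop, I nudged the lever down slightly. That read 19.5 N downward on the tool, the highest reading on the lever.
- I took the red pin by its handle, turned it and offered it to the ear on the press's −y side.
- The first try hit the ear's face at 22 N, under the 30 N limit. I backed off, moved about 2.5 mm lower, and the nose slid in.
- The handle met the ear at about 7–8 N. I then let go and lifted clear.

**Last checks:**
- **Pin:** in the last wrist pictures the red handle starts right at the ear's edge, so any gap is under about 1 mm.
- **Lever:** the distance from the eye's near edge to the stop's face measures 40.9 mm, for a 40 mm eye, so it is within about 1 mm of the stop.
- **Robot:** it stood clear, with the wrist force back near zero.

**What disagreed or was not checked:**
- **Network estimates:** the networks were off by 2–8 mm from my own measurements. For example, they put `pin_mid` 4 mm off centre, where the contact and edge measurements say it is home. I trusted the latter.
- **Estimates before insertion:** my estimates of the bracket's position and of the pin's tilt in the hand varied by about 2 mm, so I settled the final fit by feel.
- **Mill, bowl and jar:** the arm stayed well away from all three, but I did not measure them again at the end.

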